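Set a stepped shaft up for a run-out check

ROBOT

A 6-joint arm with a two-finger parallel gripper is mounted at the origin on a cart in front of the work surface, level with it; the furniture and walls round the work are solid. World frame = base frame: x ahead of the robot, y to its left, z up, the work surface at z = 0. Lengths are in mm, angles in rad, forces in N, time in s.
With the tool pointing down it reaches from about 275 to 725 mm from the base axis. Payload 15.9 kg.
Tool frame: the origin (TCP) lies between the finger pads; the fingertips stand 17 mm ahead of it and the grasp point (between the pads) lies 2 mm behind it (nose_length is the distance from the TCP to the fingertips, in mm); z points along the fingers, y is the direction in which the jaws open and shut (so a half turn about z gives the same grasp; the last joint's range is limited). The gripper opens to 85 mm and grips with 20 to 120 N. Pads are 22 mm wide; open, the fingers measure 114 mm over their backs; the gripper's body (76 mm by 85 mm) begins 54 mm behind the grasp point. The pads swing forward as they close: fully open they stand 13 mm farther back than shut.
Start: joints at [-1.299, 0.213, -0.034, 1.323, 0, 1.571], TCP at [134.227, -481.631, 248.306] pointing down, gripper open.
Joint ranges: [-2.98, 2.98], [-0.74, 1.72], [-1.14, 1.35], [-2.1, 2.04], [-1.57, 1.44], [-3.14, 3.14]. Speed limits (rad/s): [1.89, 1.89, 2.39, 2.57, 3.14, 3.14].

INTERFACE

Orientations are given as a unit quaternion [x, y, z, w].
In Python, from plant import * gives the robot as it stands. The module is installed in compiled form; this text tells all that it offers.
- The arm moves only by the shell command python3 -m jog 'ROWS' [FORCE]. ROWS is JSON, a list of rows, each a list of 7 numbers: the opening in per cent of the stroke, from 0 (shut) to 100 (fully open), then the shift along the tool's x, y, z in mm, then the turn, a rotation vector about the tool's x, y, z in rad. In form: [[gripper, x, y, z, wx, wy, wz], ...]. A call has 1 to 5 rows; each row shifts and turns the commanded pose from where the row before left it, along the tool's axes as they then stand; what a row does not reach is not made up. A row lasts 1/10 s, in which the tool goes at most 50 mm and 8.59 degrees, less where a joint would pass 70% of its speed; a pose out of reach is approached as far as the arm can. A call with a gripper value outside its range is refused whole. The fingers move at their own pace and stop on an object; FORCE is the grip in N (left out, the last holds). Time passes only in rows, so rows that do not move let the fingers close. It gives the time, the measured TCP pose, the force and the opening at its end, in the units of the state.
- state(): the state, without advancing time (a new reading comes with each control period).
- capture(name): name is "side" or "top"; returns the picture (384x512x3 uint8, red, green, blue); there is no depth.
- calibration(name): a dict with "fx", "fy", "cx", "cy" (pixels), "dist_coeffs" ([k1, k2, p1, p2, k3] as OpenCV has them; the pictures are not rectified), "rvec" (rotation vector, rad) and "tvec" (3), from world to camera coordinates, as OpenCV has them. Camera axes: x right, y down, z forward; pixel columns grow to the right and rows downward; lengths in mm; the calibration is good to about 2 mm. A picture is of the moment at which its call begins. calibration takes no time and is no camera call.
- hand_in(): hands the job in, once; it reports no verdict.
The state is a dict: "time": time; "q": joint angles; "joint_velocities": joint speeds; "effort": joint torques, N m; "tcp_pos": TCP position; "ee_rot": TCP orientation; "force": force on the tool from outside, world axes, zero at the start; "moment": the same for the moment, N m; "width": finger opening in mm.
Only numpy, scipy, OpenCV 4.12 (cv2) and the standard library are available. Lean on these libraries where they do the work, as an engineer would, in place of code of your own. Each camera call takes 0.05 s, during which the arm holds its last target.

TASK

Set the stepped shaft up level on the grey stone surface plate for a run-out check. At the end of the plate where the stop post stands, lay the steel packing plate with one V-block standing squarely on it; stand the other V-block directly on the plate towards the other end, and lay the shaft in both vees along the plate, thin journal towards the stop post, each V-block under the middle of one journal. Stand the dial indicator upright on the plate behind the shaft, as the robot sees it, with its tip over the middle of the drum; let no piece drop, and leave the round bubble level on the plate where it is.

Things in the scene. Friction and masses are not known exactly. Their poses are not given: they have to be found in the camera images.
- plate: Grey stone surface plate, fixed, 140 mm along its x, 224 mm along its y (long side), top 20 mm above the worktop. Origin at the centre of its underside, on the worktop; its x points away from the robot (turned 0.3 to 0.65 rad to the right), its y to the left along the plate, z up.
- stop: Stop post, fixed upright on the plate near one of its two ends (91 mm from the middle, on a line 20 mm in front of the plate's middle; left or right end, differs each time): bright steel post 16 mm in diameter on a 26 mm round foot, 50 mm high. Origin at the centre of its underside, on the plate's top.
- level: Round bubble level, white with a green top, 38 mm in diameter, 10 mm high, loose, on the plate near the end opposite the stop post (91 mm from the middle). Origin at the centre of its underside. Not to be moved.
- vblock_a_mid (a point): One of two identical bright steel V-blocks: 50 mm along its x, 30 mm along its y, 46 mm high; a 90 degree vee, 36 mm wide at the top and 18 mm deep, runs along its y through the top. Point at its centre, 23 mm above its underside; z up. The plain faces 50 mm apart (x) are the ones to grip. 0.25 to 0.5 kg.
- vblock_b_mid (a point): The other of two identical bright steel V-blocks: 50 mm along its x, 30 mm along its y, 46 mm high; a 90 degree vee, 36 mm wide at the top and 18 mm deep, runs along its y through the top. Point at its centre, 23 mm above its underside; z up. The plain faces 50 mm apart (x) are the ones to grip. 0.25 to 0.5 kg.
- packing_mid (a point): Packing plate: flat rectangular steel plate with two small dark holes, 46 mm along its x, 40 mm along its y, 11.3 mm thick. Point at its centre, 5.65 mm above its underside; z up. Put under one V-block it makes up exactly for the thinner journal, so that the shaft lies level. About 0.15 kg.
- shaft_mid (a point): Stepped shaft, 132 mm long, lying. Point: on its axis, mid-drum; x along the axis to the thin end (y, z turn as it rolls). Drum d 34 mm, x -18 to 18 mm: grip here. Thin journal d 10 mm, x 18 to 66; thick journal d 26 mm, x -66 to -18; their middles at x = 42 and -42. 0.18 to 0.35 kg, centre of mass 10 mm to the thick side. In the vees its axis lies level, 46.4 mm above the plate's top.
- indicator_grip (a point): Dial indicator on a stand: grey foot 40 mm square, column, arm with a 38 mm dial (top 125 mm up). Point: on the column's axis, 147 mm above the underside, middle of the dark sleeve d 16 mm (127 to 165 mm up) by which it is lifted. z up; x points from dial to column. Plunger tip at x -50 mm, y 0, 69 mm above the underside: 5 mm over the drum of the set-up shaft. 0.35 to 0.65 kg.

How it is judged (in metres and radians):
At the end, for the whole second after the job is handed in: Packing under one V-block (centres within 12 mm) at the stop's end, the other V-block on the plate; shaft in both vees, level within 2.5 deg, thin end to the stop, V-blocks within 10 mm of mid-journal; indicator upright behind, tip within 10 mm of the axis and 15 mm of mid-drum; all at rest (z of packing_mid in the frame of plate between 0.0216 and 0.0296 m and x of packing_mid in the frame of plate between -0.055 and 0.055 m and ((horizontal distance between vblock_a_mid and packing_mid below 0.012 m and z of vblock_a_mid in the frame of plate between 0.0503 and 0.0583 m and x of vblock_a_mid in the frame of shaft_mid between 0.032 and 0.052 m and horizontal distance between vblock_a_mid and stop below 0.08 m and z of vblock_b_mid in the frame of plate between 0.039 and 0.047 m and x of vblock_b_mid in the frame of shaft_mid between -0.052 and -0.032 m and x of vblock_b_mid in the frame of plate between -0.055 and 0.055 m) or (horizontal distance between vblock_b_mid and packing_mid below 0.012 m and z of vblock_b_mid in the frame of plate between 0.0503 and 0.0583 m and x of vblock_b_mid in the frame of shaft_mid between 0.032 and 0.052 m and horizontal distance between vblock_b_mid and stop below 0.08 m and z of vblock_a_mid in the frame of plate between 0.039 and 0.047 m and x of vblock_a_mid in the frame of shaft_mid between -0.052 and -0.032 m and x of vblock_a_mid in the frame of plate between -0.055 and 0.055 m)) and z of shaft_mid in the frame of plate between 0.0614 and 0.0714 m and angle between shaft_mid's own x axis and vertical between 1.5258 and 1.6158 rad and angle between the x axis of shaft_mid and the y axis of plate, either way round below 0.26 rad and angle between each of vblock_a_mid, vblock_b_mid's own z axis and vertical below 0.06 rad and angle between indicator_grip's own z axis and vertical below 0.05 rad and z of indicator_grip in the frame of plate between 0.163 and 0.171 m and x of indicator_grip in the frame of plate above 0 m and x of shaft_mid in the frame of indicator_grip between -0.06 and -0.04 m and y of shaft_mid in the frame of indicator_grip between -0.015 and 0.015 m and linear speed of each of vblock_a, vblock_b, packing, shaft, indicator below 0.02 m/s); the robot touches nothing.
It fails at once if the bubble level is pushed more than 15 mm (distance of level from where it was at the start of the episode above 0.015 m).
It fails at once if a piece is dropped (falls free, touching nothing, at over 0.6 m/s) ((contact force between vblock_a and anything else below 0.05 N and linear speed of vblock_a above 0.6 m/s) or (contact force between vblock_b and anything else below 0.05 N and linear speed of vblock_b above 0.6 m/s) or (contact force between packing and anything else below 0.05 N and linear speed of packing above 0.6 m/s) or (contact force between shaft and anything else below 0.05 N and linear speed of shaft above 0.6 m/s) or (contact force between indicator and anything else below 0.05 N and linear speed of indicator above 0.6 m/s)).
It also fails if it takes over 136 s, if anything falls off the work surface, if the arm or the gripper's body presses on something with over 40 N, if the wrist force passes 120 N, or if a joint passes its speed limit or range.

## Working session

There is one attempt and no reset: what is moved stays moved. The work goes in short steps, Python scripts to look and compute and a shell command to move; the robot and the scene stay as the last step left them, time stands still between calls to the robot, and variables do not carry over. Pictures are saved under pics/ and viewed, and the job is handed in when it is done.

```bash
mkdir -p pics; ls; python3 - <<'E'
from plant import *
import cv2
print(state())
for n in("side","top"):
    im=capture(n); cv2.imwrite(f"pics/{n}0.png",im[:,:,::-1]); print(calibration(n))
E
```

```text
pics
{'time': 0.0, 'q': array([-1.29900141e+00,  2.13390253e-01, -3.50225215e-02,  1.32353067e+00,
        2.38239220e-05,  1.57079644e+00]), 'joint_velocities': array([-0.002066  ,  0.00121097,  0.00183185, -0.00062354, -0.0009389 ,
        0.0012648 ]), 'effort': array([ 3.81786696e-03, -6.86156201e+01,  4.87122846e+01,  1.73036935e-02,
        1.85452732e-04, -1.31929735e-05]), 'tcp_pos': array([ 134.15177264, -481.33648702,  247.81364254]), 'ee_rot': array([ 9.90779988e-01,  1.35479466e-01, -6.59032698e-05, -5.69883626e-04]), 'force': array([ 0.69072397, -0.63904948,  0.09363774]), 'moment': array([-0.02815642,  0.03930485, -0.06432986]), 'width': 85.27027067343211}
{'fx': 485.97524608007717, 'fy': 485.97524608007717, 'cx': 250.51518571524622, 'cy': 186.2870562383896, 'dist_coeffs': array([-0.04903237,  0.        ,  0.        ,  0.        ,  0.        ]), 'rvec': array([ 1.96965604, -0.06582355,  0.07094154]), 'tvec': array([-464.4155854 ,  195.71660695,  641.77130515])}
{'fx': 349.46996447654715, 'fy': 349.46996447654715, 'cx': 253.89088070162822, 'cy': 190.93603530367437, 'dist_coeffs': array([-0.02550431,  0.        ,  0.        ,  0.        ,  0.        ]), 'rvec': array([ 2.16907864, -2.13530259,  0.07985038]), 'tvec': array([264.57768565, 515.95054407, 921.00249538])}
```

View pics/side0.png

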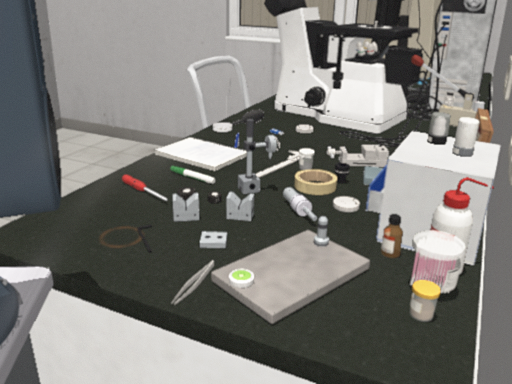

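View pics/top0.png

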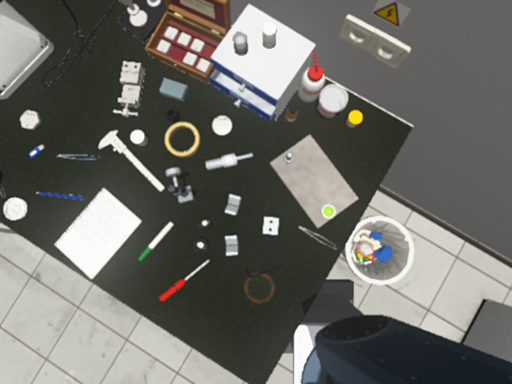

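```bash
cat > h.py <<'E'
import numpy as np, cv2
from plant import *
def cal(n):
    c=calibration(n); K=np.array([[c['fx'],0,c['cx']],[0,c['fy'],c['cy']],[0,0,1]]);return K,c['dist_coeffs'],c['rvec'],c['tvec']
def proj(n,P):
    K,d,r,t=cal(n); return cv2.projectPoints(np.float64(P).reshape(-1,1,3),r,t,K,d)[0].reshape(-1,2)
def ray(n,uv):
    K,d,r,t=cal(n); R=cv2.Rodrigues(r)[0]
    p=cv2.undistortPoints(np.float64(uv).reshape(-1,1,2),K,d).reshape(-1,2)
    D=np.c_[p,np.ones(len(p))]@R; return -R.T@t,D
def onz(n,uv,z):
    o,D=ray(n,uv); return o+D*((z-o[2])/D[:,2])[:,None]
def crop(n,im,u0,v0,w,h,s,name,draw=[]):
    c=cv2.resize(im[v0:v0+h,u0:u0+w,::-1],None,fx=s,fy=s,interpolation=cv2.INTER_CUBIC)
    for P in draw:
        q=((proj(n,P)-[u0,v0]+0.5)*s).astype(int)
        cv2.polylines(c,[q.reshape(-1,1,2)],False,(0,0,255),1)
    for u in range(u0-u0%20+20,u0+w,20):
        cv2.putText(c,str(u),((u-u0)*s,8),0,.3,(0,255,255)); c[0:600:1,(u-u0)*s][::6]=(0,255,255)
    for v in range(v0-v0%20+20,v0+h,20):
        cv2.putText(c,str(v),(0,(v-v0)*s),0,.3,(0,255,255)); c[(v-v0)*s][::6]=(0,255,255)
    cv2.imwrite('pics/'+name,c)
E
python3 - <<'E'
from h import *
s=cv2.imread('pics/side0.png')[:,:,::-1];t=cv2.imread('pics/top0.png')[:,:,::-1]
crop('top',t,155,125,210,135,3,'t1.png')
crop('side',s,160,100,220,220,3,'s1.png')
crop('top',t,155,145,110,115,5,'t2.png')
crop('side',s,165,105,180,150,4,'s2.png')
E
```

```text
(no output)
```

View pics/t2.png

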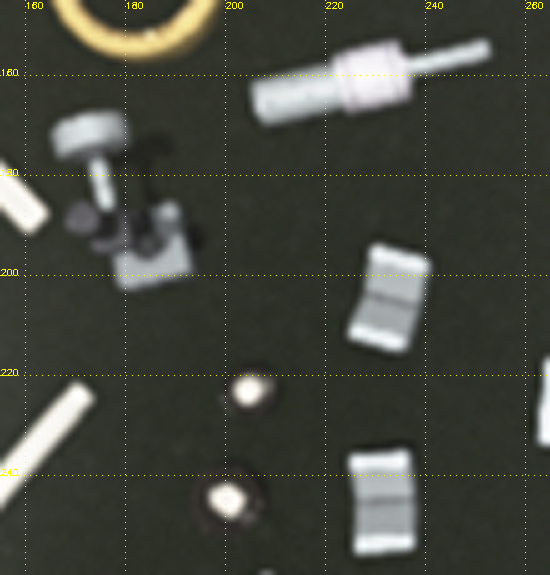

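View pics/s2.png

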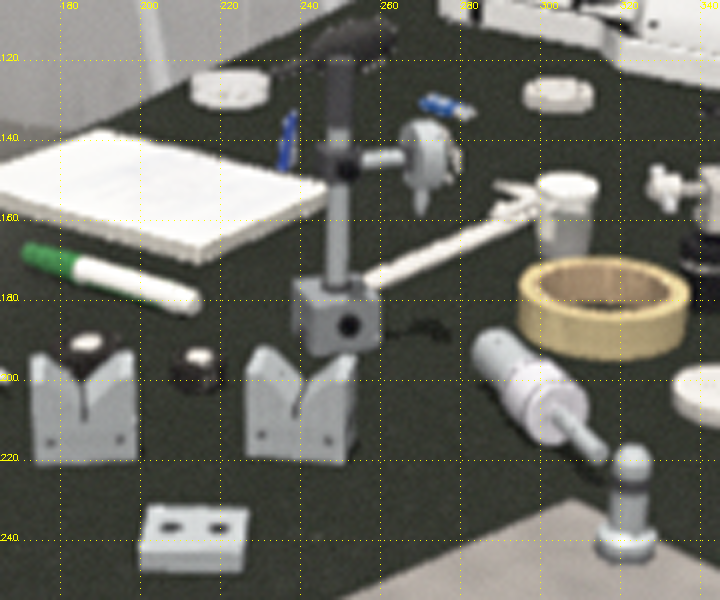

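View pics/t1.png

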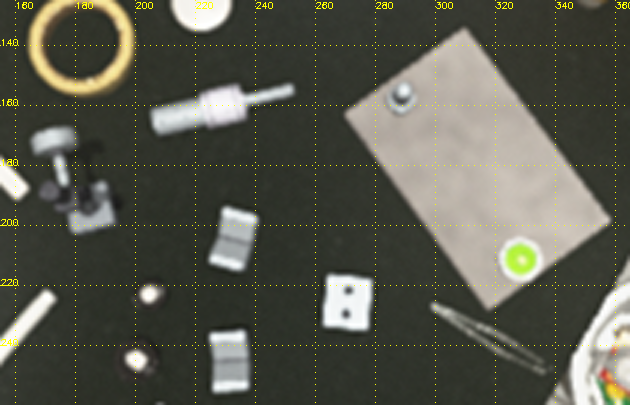

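View pics/s1.png

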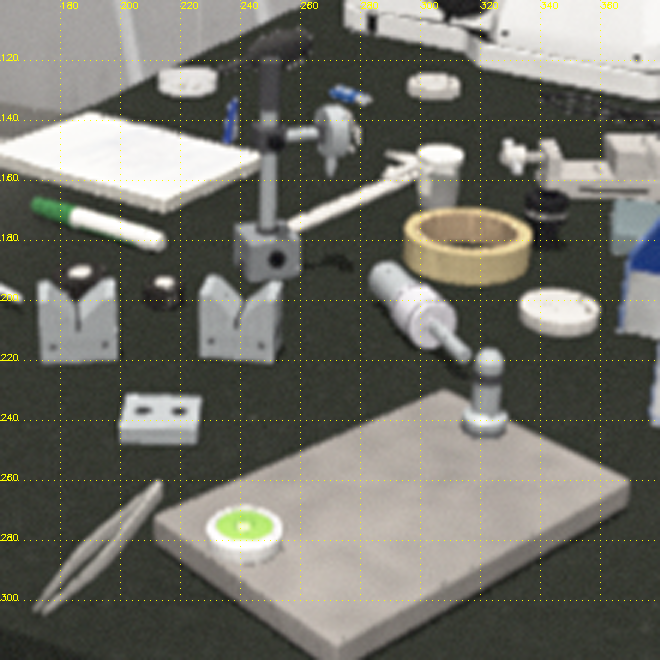

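```bash
cat > fit.py <<'E'
from h import *
from scipy.optimize import least_squares
def fit(model,obs,x0,z):
    def W(p): 
        c,s=np.cos(p[2]),np.sin(p[2]); R=np.array([[c,-s,0],[s,c,0],[0,0,1]])
        return lambda m: np.array(m)@R.T+[p[0],p[1],z]
    def r(p):
        w=W(p); return np.concatenate([(proj(n,w([model[k] for k in o]))-np.array(list(o.values()))).ravel() for n,o in obs.items()])
    s=least_squares(r,x0,x_scale=[10,10,.1]); return s.x,np.sqrt(np.mean(s.fun**2)),s.fun
def T1(a):return (155+a[0]/3-.5,125+a[1]/3-.5)
def T2(a):return (155+a[0]/5-.5,145+a[1]/5-.5)
def S1(a):return (160+a[0]/3-.5,100+a[1]/3-.5)
def S2(a):return (165+a[0]/4-.5,105+a[1]/4-.5)
def box(x,y,z):
    return {'pp':(x/2,y/2,z),'pm':(x/2,-y/2,z),'mp':(-x/2,y/2,z),'mm':(-x/2,-y/2,z)}
E
python3 - <<'E'
from fit import *
def go(name,m,top,side,x0,z):
    for lab,o in (('both',{'top':top,'side':side}),('top',{'top':top}),('side',{'side':side})):
        if not list(o.values())[0]: continue
        p,e,f=fit(m,o,x0,z); print(name,lab,p.round(3),'rms px',e.round(2))
m=box(140,224,20)
go('plate',m,{'mp':T1((345,114)),'pp':T1((464,28)),'pm':T1((611,219)),'mm':T1((489,308))},
 {'mp':S1((443,390)),'pp':S1((628,483)),'pm':S1((337,650)),'mm':S1((155,520))},[500,0,-.5],0)
print(onz('top',[T1((347,114))],20))
for n,px in (('vb1',T2((388,297))),('vb2',T2((382,503)))):print(n,onz('top',[px],46))
# packing corners
print('pack',onz('top',[T1((327,274)),T1((373,277)),T1((369,330)),T1((323,327))],11.3).round(1))
print('level',onz('top',[T1((520,259))],30),'side',onz('side',[S1((243,524))],30))
print('stop top', onz('top',[T1((404,91))],70), 'side',onz('side',[S1((488,352))],70),'foot',onz('side',[S1((486,424))],20))
print('shaft ends top',onz('top',[T2((260,102)),T2((488,48))],17))
print('drum',onz('top',[T2((372,77))],17))
E
```

```text
plate both [542.523 108.967  -0.925] rms px 0.96
plate top [546.076 109.564  -0.926] rms px 0.46
plate side [541.2   107.878  -0.924] rms px 0.66
[[593.01416442 229.14509708  20.        ]]
vb1 [[474.45939815 329.94020154  46.        ]]
vb2 [[365.1907131  330.54567777  46.        ]]
pack [[445.1 245.6  11.3]
 [443.1 203.3  11.3]
 [394.6 206.4  11.3]
 [396.6 248.5  11.3]]
level [[460.69977249  72.14031474  30.        ]] side [[456.09605727  74.2867923   30.        ]]
stop top [[604.64946472 180.02452074  70.        ]] side [[602.21062131 182.48103653  70.        ]] foot [[606.14544086 187.91172397  20.        ]]
shaft ends top [[584.73618987 407.21592797  17.        ]
 [616.85212783 279.91543746  17.        ]]
drum [[599.64287433 344.61836383  17.        ]]
```

```bash
cat > f2.py <<'E'
from fit import *
def box8(x,y,z):
    m={k+'1':v for k,v in box(x,y,z).items()}; m.update({k+'0':v for k,v in box(x,y,0).items()}); return m
def go(name,m,top,side,x0,z):
    for lab,o in (('both',{'top':top,'side':side}),('top',{'top':top}),('side',{'side':side})):
        if not list(o.values())[0]: continue
        p,e,f=fit(m,o,x0,z); print(name,lab,p.round(3),'rms px',e.round(2))
E
python3 - <<'E'
from f2 import *
v=box8(50,30,46)
go('vb1',v,{'pp1':T2((375,243)),'pm1':T2((430,262)),'mm1':T2((407,351)),'mp1':T2((349,331))},{'mm0':S2((246,457)),'pm0':S2((346,464))},[474,330,-.26],0)
go('vb2',v,{'pp1':T2((347,458)),'pm1':T2((409,450)),'mm1':T2((416,548)),'mp1':T2((355,555))},{'mm0':S2((37,464)),'pm0':S2((137,459)),'mm1':S2((31,352)),'pm1':S2((134,350))},[365,330,.08],0)
go('pack',box8(46,40,11.3),{'pp1':T1((327,274)),'pm1':T1((373,277)),'mm1':T1((369,330)),'mp1':T1((323,327))},
 {'mm0':S2((139,567)),'pm0':S2((243,571)),'mm1':S2((141,539)),'pm1':S2((243,541)),'mp1':S2((149,506)),'pp1':S2((249,508))},[420,225,-.07],0)
sh={'k':(-66,0,0),'n':(66,0,0),'d':(0,0,0)}
go('shaft',sh,{'k':T2((263,102)),'n':T2((489,48)),'d':T2((372,77))},{'k':S2((490,348)),'n':S2((602,458)),'d':S2((543,402))},[600,345,-1.34],17)
# indicator column top triangulation
def tri(a,b):
    o1,d1=ray('top',[a]);o2,d2=ray('side',[b]);A=np.c_[d1[0],-d2[0]];t=np.linalg.lstsq(A,o2-o1,rcond=None)[0]
    p,q=o1+d1[0]*t[0],o2+d2[0]*t[1];return (p+q)/2,np.linalg.norm(p-q)
print(tri(T2((82,216)),S2((341,55))))
print('dial c',tri(T2((90,135)),S2((428,148))))
print('foot side bottom',onz('side',[S2((317,355)),S2((379,349)),S2((295,335))],0).round(1))
print('foot top corner top img', onz('top',[T2((118,288)),T2((192,272)),T2((170,205))],0).round(1))
print(onz('side',[S2((341,30)),S2((350,45))],0))
for n in('top','side'):print(n,proj(n,[[134,-481,248],[400,100,200]]))
E
```

```text
vb1 both [ 4.72984e+02  3.29081e+02 -2.82000e-01] rms px 0.69
vb1 top [ 4.74672e+02  3.28733e+02 -2.66000e-01] rms px 0.4
vb1 side [ 4.69923e+02  3.30890e+02 -1.92000e-01] rms px 0.06
vb2 both [3.63241e+02 3.35130e+02 7.50000e-02] rms px 2.48
vb2 top [3.65377e+02 3.30695e+02 1.12000e-01] rms px 0.45
vb2 side [3.61787e+02 3.48749e+02 4.50000e-02] rms px 2.4
pack both [ 4.17065e+02  2.28796e+02 -9.00000e-02] rms px 1.07
pack top [ 4.19855e+02  2.25950e+02 -5.70000e-02] rms px 0.44
pack side [ 4.16311e+02  2.32179e+02 -9.80000e-02] rms px 0.72
shaft both [597.362 343.965  -1.309] rms px 0.83
shaft top [600.423 343.169  -1.322] rms px 0.35
shaft side [595.842 344.931  -1.299] rms px 0.48
(array([500.12391059, 463.86056165, 168.16417838]), np.float64(4.104404048444453))
dial c (array([549.28167391, 477.06833726, 111.34509658]), np.float64(1.1362262839102588))
foot side bottom [[486.3 446.4   0. ]
 [522.  453.6   0. ]
 [475.6 475.3   0. ]]
foot top corner top img [[480.3 487.5   0. ]
 [490.  445.7   0. ]
 [528.  459.6   0. ]]
[[ 557.31920381 1180.58743624    0.        ]
 [ 561.12502603 1126.95697374    0.        ]]
top [[623.40618815 372.32251514]
 [329.11617301 234.45284676]]
side [[-486.61696123  577.07681167]
 [ 201.20797132  163.1996592 ]]
```

```bash
cat > p.py <<'E'
import sys
from h import *
from scipy.spatial.transform import Rotation as Ro
def st():
    s=state(); R=Ro.from_quat(s['ee_rot']).as_matrix(); psi=np.arctan2(R[1,0],R[0,0]); return s,R,psi
def plan(x,y,z,psi):
    s,R,ps=st(); d=R.T@(np.array([x,y,z])-s['tcp_pos']); n=np.linalg.norm(d)
    t=-((psi-ps+np.pi)%(2*np.pi)-np.pi)
    print('t%.2f'%s['time'],'tcp',s['tcp_pos'].round(1),'psi %.3f'%ps,'tilt',R[:2,2].round(3),'F',s['force'].round(1),'w %.1f'%s['width'],'q',s['q'].round(2))
    print('shift tool',d.round(1),'len %.0f'%n,'turn wz %.3f'%t)
if __name__=='__main__': plan(*map(float,sys.argv[1:5]))
E
python3 p.py 418 228 200 1.496
```

```text
t0.10 tcp [ 134.2 -481.4  247.9] psi 0.272 tilt [-0.     0.001] F [ 0.5 -0.3  0.1] w 85.1 q [-1.3   0.21 -0.03  1.32 -0.    1.57]
shift tool [ 463.9 -607.1   48.5] len 766 turn wz -1.224
```

```bash
for i in 1; do 
python3 -m jog '[[100,15,-20,0,0,0,0],[100,23,-30,0,0,0,0],[100,23,-30,0,0,0,0],[100,23,-30,0,0,0,0],[100,23,-30,0,0,0,0]]'
python3 -m jog '[[100,23,-30,0,0,0,0],[100,23,-30,0,0,0,0],[100,23,-30,0,0,0,0],[100,23,-30,0,0,0,0],[100,23,-30,0,0,0,0]]'
python3 -m jog '[[100,23,-30,0,0,0,0],[100,23,-30,0,0,0,0],[100,23,-30,0,0,0,0],[100,23,-30,0,0,0,0],[100,23,-30,0,0,0,0]]'
python3 -m jog '[[100,23,-30,5,0,0,0],[100,23,-30,5,0,0,0],[100,23,-30,5,0,0,0],[100,23,-30,5,0,0,0],[100,23,-30,5,0,0,0]]'
python3 -m jog '[[100,0,0,5,0,0,-0.136],[100,0,0,5,0,0,-0.136],[100,0,0,5,0,0,-0.136],[100,0,0,5,0,0,-0.136],[100,0,0,5,0,0,-0.136]]'
python3 -m jog '[[100,0,0,0,0,0,-0.136],[100,0,0,0,0,0,-0.136],[100,0,0,0,0,0,-0.136],[100,0,0,0,0,0,-0.136],[100,0,0,0,0,0,0]]'
done; python3 p.py 418 228 100 1.496
```

```text
time: 0.6
tcp_pos: [199.8, -316.5, 248.1]
ee_rot: [0.991, 0.135, -0.0, -0.0]
force: [1.1, -0.4, 0.2]
width: 85.6
time: 1.1
tcp_pos: [270.3, -141.2, 248.3]
ee_rot: [0.991, 0.135, 0.0, 0.0]
force: [0.7, -0.3, -0.3]
width: 85.0
time: 1.6
tcp_pos: [340.8, 34.4, 248.3]
ee_rot: [0.991, 0.136, 0.0, 0.0]
force: [1.4, -1.4, -0.2]
width: 85.5
time: 2.1
tcp_pos: [425.2, 161.0, 224.1]
ee_rot: [0.986, 0.167, -0.004, -0.021]
force: [0.1, -0.2, -0.3]
width: 85.5
time: 2.6
tcp_pos: [424.2, 161.0, 199.2]
ee_rot: [0.873, 0.488, 0.003, -0.021]
force: [0.2, -0.2, 0.1]
width: 85.6
time: 3.1
tcp_pos: [424.3, 161.0, 199.4]
ee_rot: [0.711, 0.703, 0.009, -0.019]
force: [0.3, -0.0, -0.4]
width: 85.3
t3.10 tcp [424.3 161.  199.4] psi 1.559 tilt [-0.015  0.04 ] F [ 0.3 -0.  -0.4] w 85.3 q [ 0.33  0.13 -0.25  1.18  0.04  1.92]
shift tool [ 62.9  -5.5 102.1] len 120 turn wz 0.063
```

```bash
cat >> p.py <<'E'
E
python3 - <<'E'
s=open('p.py').read()
s=s.replace("    print('shift tool'","    D=np.array([[np.cos(psi),np.sin(psi),0],[np.sin(psi),-np.cos(psi),0],[0,0,-1]]); print('rotvec',Ro.from_matrix(R.T@D).as_rotvec().round(3))\n    print('shift tool'")
open('p.py','w').write(s)
E
python3 p.py 418 228 100 1.496
```

```text
t3.10 tcp [424.3 161.  199.4] psi 1.559 tilt [-0.015  0.04 ] F [ 0.3 -0.  -0.4] w 85.3 q [ 0.33  0.13 -0.25  1.18  0.04  1.92]
rotvec [-0.016 -0.039  0.064]
shift tool [ 62.9  -5.5 102.1] len 120 turn wz 0.063
```

Straighten, move over the packing, then photograph the gripper to check camera biases.

```bash

python3 -m jog '[[100,0,0,0,-0.016,-0.039,0.064],[100,0,0,0,0,0,0]]'
python3 p.py 418 228 100 1.496
python3 -m jog '[[100,21,-2,30,0,0,0],[100,21,-2,30,0,0,0],[100,20,0,30,0,0,0],[100,0,0,0,0,0,0],[100,0,0,0,0,0,0]]'
python3 p.py 418 228 60 1.496
python3 - <<'E'
from h import *
s=state();tip=s['tcp_pos']
for n in('side','top'):
    im=capture(n);cv2.imwrite(f'pics/{n}1.png',im[:,:,::-1])
    u,v=proj(n,[tip])[0]; print(n,u,v)
    u0=max(0,int(u)-60);v0=max(0,int(v)-60)
    crop(n,im,u0,v0,120,120,5,f'{n}1c.png',[[tip,tip-[0,0,17]],])
E
```

```text
time: 3.3
tcp_pos: [424.2, 161.3, 199.5]
ee_rot: [0.735, 0.678, -0.0, 0.0]
force: [-0.6, 0.6, -0.1]
width: 85.3
t3.30 tcp [424.2 161.3 199.5] psi 1.489 tilt [-0. -0.] F [-0.6  0.6 -0.1] w 85.3 q [ 0.36  0.13 -0.25  1.18 -0.    2.02]
rotvec [-0.     0.    -0.007]
shift tool [ 66.  -11.7  99.5] len 120 turn wz -0.007
time: 3.8
tcp_pos: [424.8, 223.1, 109.5]
ee_rot: [0.734, 0.679, -0.001, -0.001]
force: [-0.1, -0.9, 0.9]
width: 85.1
t3.80 tcp [424.8 223.1 109.5] psi 1.493 tilt [-0.002  0.   ] F [-0.1 -0.9  0.9] w 85.1 q [ 0.48  0.25 -0.35  0.97  0.    2.13]
rotvec [-0.002 -0.    -0.003]
shift tool [ 4.4 -7.1 49.5] len 50 turn wz -0.003
side 217.66807678852288 187.71587911966347
top 272.343428714373 222.83926239901496
```

View pics/side1c.png

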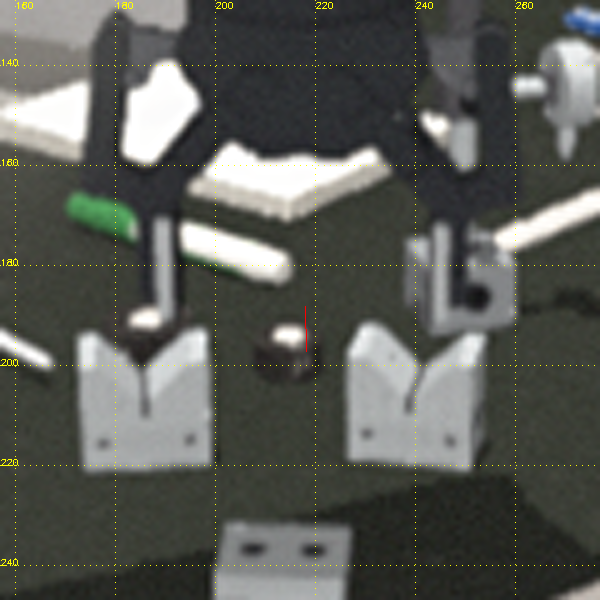

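View pics/top1c.png

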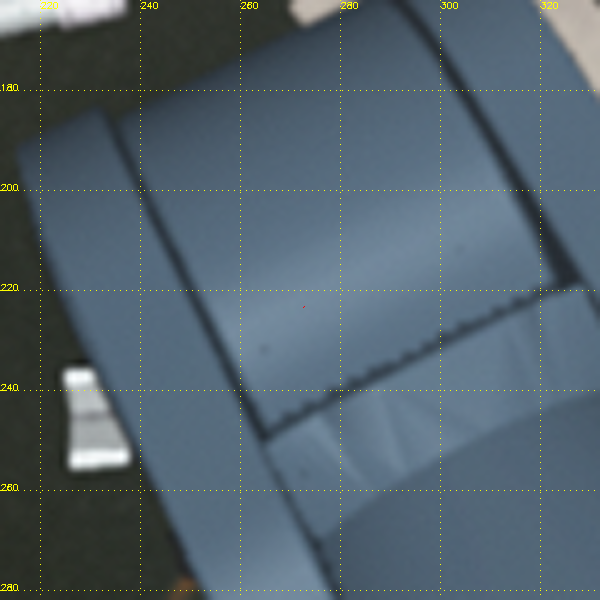

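```bash

python3 -m jog '[[100,5,-6.5,30,0,0,0],[80,0,0,30,0,0,0],[75,0,0,20,0,0,0],[75,0,0,10,0,0,0],[75,0,0,0,0,0,0]]'
python3 p.py 418 228.5 16 1.49
```

```text
time: 4.4
tcp_pos: [419.2, 228.3, 19.6]
ee_rot: [0.734, 0.679, -0.0, -0.0]
force: [-0.2, 0.6, 0.7]
width: 63.9
t4.40 tcp [419.2 228.3  19.6] psi 1.492 tilt [-0.001  0.   ] F [-0.2  0.6  0.7] w 63.9 q [ 0.5   0.34 -0.49  0.75  0.    2.15]
rotvec [-0.001 -0.     0.002]
shift tool [ 0.2 -1.2  3.6] len 4 turn wz 0.002
```

```bash

python3 -m jog '[[75,0,-1,3.6,0,0,0],[50,0,0,0,0,0,0],[30,0,0,0,0,0,0],[30,0,0,0,0,0,0],[30,0,0,0,0,0,0]]' 40
python3 p.py 418 228.5 16 1.49
python3 - <<'E'
from h import *
im=capture('side');crop('side',im,160,160,110,110,5,'s3.png')
E
```

```text
time: 4.9
tcp_pos: [418.6, 229.0, 17.1]
ee_rot: [0.734, 0.679, 0.001, 0.0]
force: [-2.9, -2.2, 8.6]
width: 45.4
t4.90 tcp [418.6 229.   17.1] psi 1.493 tilt [0.001 0.001] F [-2.9 -2.2  8.6] w 45.4 q [ 0.5   0.34 -0.49  0.74  0.    2.15]
rotvec [ 0.001 -0.001  0.003]
shift tool [-0.6 -0.6  1.1] len 1 turn wz 0.003
```

View pics/s3.png

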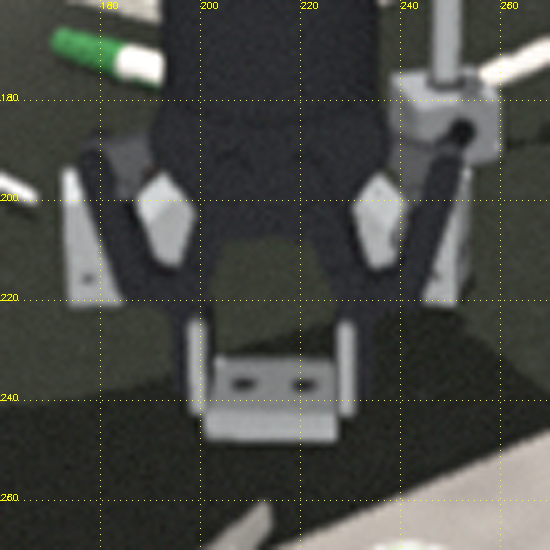

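```bash

python3 -m jog '[[30,0,0,-4,0,0,0],[30,0,0,-20,0,0,0],[30,0,0,-30,0,0,0],[30,0,0,-30,0,0,0],[30,0,0,-20,0,0,0]]' 60
python3 p.py 568.9 144.4 120 0.646
```

```text
time: 5.45
tcp_pos: [418.7, 229.1, 122.7]
ee_rot: [0.734, 0.679, 0.001, 0.0]
force: [0.6, 0.0, -1.7]
width: 44.3
t5.45 tcp [418.7 229.1 122.7] psi 1.493 tilt [0.002 0.002] F [ 0.6  0.  -1.7] w 44.3 q [ 0.5   0.23 -0.34  1.    0.    2.15]
rotvec [ 0.001 -0.002  0.847]
shift tool [-72.8 156.3   2.8] len 172 turn wz 0.847
```

```bash

python3 -m jog '[[30,-11,24,0,0,0,0],[30,-12.5,27,0,0,0,0],[30,-12.5,27,0,0,0,0],[30,-12.5,27,0,0,0,0],[30,-12.5,27,0,0,0,0]]'
python3 -m jog '[[30,-11.8,24.3,0,0,0,0],[30,0,0,0,0,0,0.14],[30,0,0,0,0,0,0.14],[30,0,0,0,0,0,0.14],[30,0,0,0,0,0,0.14]]'
python3 -m jog '[[30,0,0,0,0,0,0.14],[30,0,0,0,0,0,0.14],[30,0,0,0,0,0,0],[30,0,0,0,0,0,0]]'
python3 p.py 568.9 144.4 55 0.646
python3 - <<'E'
from h import *
im=capture('side');crop('side',im,240,140,140,120,5,'s4.png')
E
```

```text
time: 5.95
tcp_pos: [546.1, 157.0, 120.6]
ee_rot: [0.734, 0.679, 0.0, -0.0]
force: [-1.0, -0.1, -1.2]
width: 44.1
time: 6.45
tcp_pos: [568.4, 144.0, 120.5]
ee_rot: [0.894, 0.447, 0.0, -0.0]
force: [0.4, 0.5, -1.7]
width: 44.1
time: 6.85
tcp_pos: [568.4, 144.1, 120.3]
ee_rot: [0.946, 0.323, 0.0, -0.0]
force: [-0.7, 0.6, -1.1]
width: 44.4
t6.85 tcp [568.4 144.1 120.3] psi 0.658 tilt [0. 0.] F [-0.7  0.6 -1.1] w 44.4 q [ 0.25  0.44 -0.04  1.09  0.    2.73]
rotvec [-0.    -0.     0.012]
shift tool [ 0.6  0.1 65.3] len 65 turn wz 0.012
```

View pics/s4.png

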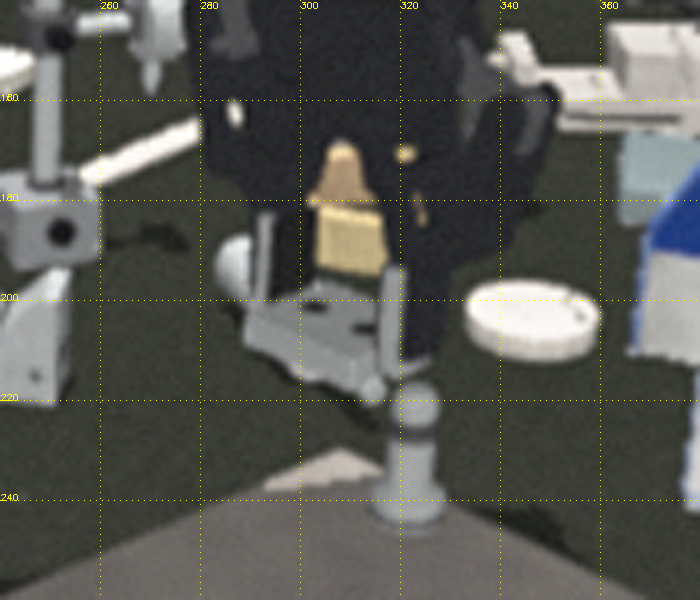

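```bash

python3 -m jog '[[30,0.5,0,25,0,0,0.012],[30,0,0,30,0,0,0],[30,0,0,20,0,0,0],[30,0,0,5,0,0,0],[30,0,0,0,0,0,0]]'
python3 -m jog '[[30,0,0,1,0,0,0],[30,0,0,1,0,0,0],[30,0,0,0,0,0,0]]'
python3 p.py 568.9 144.4 37 0.646
```

```text
time: 7.4
tcp_pos: [568.4, 144.3, 39.9]
ee_rot: [0.949, 0.316, -0.0, -0.0]
force: [0.6, -0.4, -1.5]
width: 44.4
time: 7.7
tcp_pos: [569.2, 144.5, 38.7]
ee_rot: [0.949, 0.315, 0.001, -0.0]
force: [0.5, -0.1, -2.1]
width: 44.6
t7.70 tcp [569.2 144.5  38.7] psi 0.642 tilt [0.001 0.001] F [ 0.5 -0.1 -2.1] w 44.6 q [ 0.25  0.51 -0.16  0.9   0.    2.75]
rotvec [ 0.    -0.001 -0.004]
shift tool [-0.3 -0.1  1.7] len 2 turn wz -0.004
```

```bash

python3 -m jog '[[30,0,0,0.8,0,0,0],[30,0,0,0.8,0,0,0],[30,0,0,0,0,0,0]]'
python3 -m jog '[[40,0,0,0,0,0,0],[75,0,0,0,0,0,0],[75,0,0,0,0,0,0],[75,0,0,0,0,0,0]]'
python3 p.py 568.9 144.4 37 0.646
```

```text
time: 8.0
tcp_pos: [569.0, 144.5, 37.3]
ee_rot: [0.949, 0.315, 0.001, -0.0]
force: [-4.4, -1.0, 11.1]
width: 44.4
time: 8.4
tcp_pos: [568.8, 144.4, 36.4]
ee_rot: [0.949, 0.315, 0.0, -0.0]
force: [-0.5, -0.6, -0.4]
width: 64.0
t8.40 tcp [568.8 144.4  36.4] psi 0.641 tilt [-0.  0.] F [-0.5 -0.6 -0.4] w 64.0 q [ 0.25  0.51 -0.16  0.9   0.    2.75]
rotvec [-0.    -0.    -0.005]
shift tool [ 0.1  0.1 -0.6] len 1 turn wz -0.005
```

```bash

python3 -m jog '[[75,0,0,-15,0,0,0],[100,0,0,-30,0,0,0],[100,0,0,-40,0,0,0],[100,0,0,-20,0,0,0],[100,0,0,0,0,0,0]]'
python3 p.py 471.5 330 130 1.30
```

```text
time: 8.9
tcp_pos: [570.4, 144.8, 144.5]
ee_rot: [0.949, 0.315, 0.002, -0.0]
force: [-0.4, 0.3, 0.9]
width: 85.1
t8.90 tcp [570.4 144.8 144.5] psi 0.641 tilt [0.005 0.002] F [-0.4  0.3  0.9] w 85.1 q [ 0.25  0.43 -0.    1.14  0.    2.75]
rotvec [ 0.003 -0.004 -0.659]
shift tool [  31.5 -207.6   14.4] len 210 turn wz -0.659
```

```bash

python3 -m jog '[[100,6,-33,0,0,0,0],[100,6,-33,0,0,0,0],[100,6,-33,0,0,0,0],[100,6,-33,0,0,0,0],[100,6,-33,0,0,0,0]]'
python3 -m jog '[[100,4,-31,0,0,0,0],[100,0,0,0,0,0,-0.13],[100,0,0,0,0,0,-0.13],[100,0,0,0,0,0,-0.13],[100,0,0,0,0,0,-0.13]]'
python3 -m jog '[[100,0,0,0,0,0,-0.13],[100,0,0,0,0,0,0],[100,0,0,0,0,0,0]]'
python3 p.py 471.5 330 130 1.30
python3 - <<'E'
from h import *
im=capture('side');cv2.imwrite('pics/side5.png',im[:,:,::-1]);crop('side',im,190,120,190,140,4,'s5.png')
im=capture('top');cv2.imwrite('pics/top5.png',im[:,:,::-1]);crop('top',im,155,125,210,135,3,'t5.png')
E
```

```text
time: 9.4
tcp_pos: [493.0, 295.4, 140.5]
ee_rot: [0.949, 0.315, -0.001, -0.0]
force: [0.7, 0.3, -0.2]
width: 85.2
time: 9.9
tcp_pos: [478.3, 321.7, 140.5]
ee_rot: [0.835, 0.551, -0.001, -0.0]
force: [0.8, -0.1, -0.4]
width: 85.7
time: 10.2
tcp_pos: [478.5, 321.6, 140.9]
ee_rot: [0.8, 0.6, -0.0, -0.0]
force: [0.3, -0.8, -0.7]
width: 85.4
t10.20 tcp [478.5 321.6 140.9] psi 1.287 tilt [-0.001 -0.   ] F [ 0.3 -0.8 -0.7] w 85.4 q [ 0.59  0.41 -0.04  1.12  0.    2.45]
rotvec [-0.001  0.    -0.013]
shift tool [ 6.1 -9.1 10.9] len 15 turn wz -0.013
```

View pics/s5.png

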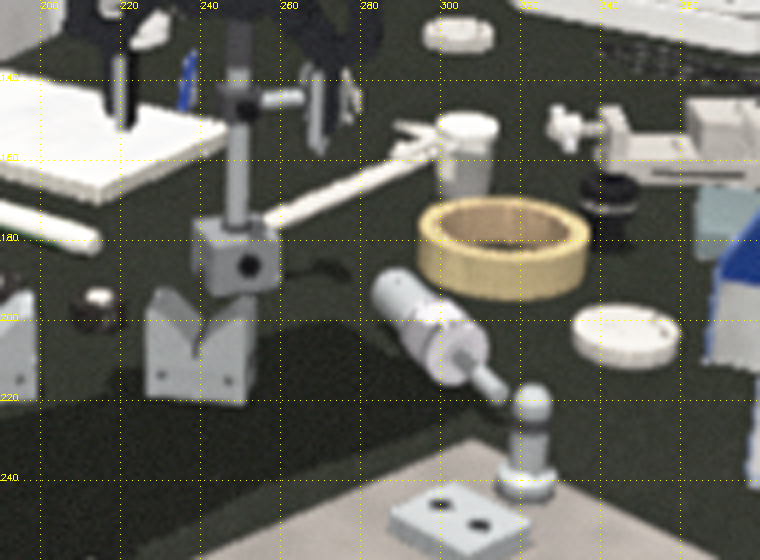

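View pics/t5.png

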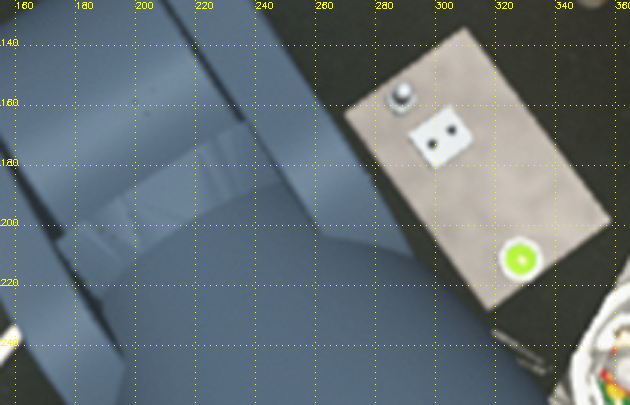

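```bash
python3 - <<'E'
from f2 import *
S5=lambda a:(190+a[0]/4-.5,120+a[1]/4-.5)
go('pack',box8(46,40,11.3),{'mp1':T1((408,133)),'pp1':T1((449,107)),'pm1':T1((473,138)),'mm1':T1((435,168))},
{'mp1':S5((452,481)),'pp1':S5((530,522)),'mm1':S5((391,520)),'pm1':S5((470,556))},[569,144,-.925],20)
E
python3 p.py 471.5 330 100 1.30
```

```text
pack both [568.08  142.758  -0.904] rms px 0.97
pack top [571.161 143.26   -0.928] rms px 0.44
pack side [566.677 141.278  -0.889] rms px 0.8
t10.30 tcp [478.6 321.7 141.2] psi 1.288 tilt [-0.  0.] F [ 0.1 -1.   0.3] w 85.6 q [ 0.59  0.41 -0.04  1.12  0.    2.44]
rotvec [-0.    -0.    -0.012]
shift tool [ 6.  -9.1 41.2] len 43 turn wz -0.012
```

```bash

python3 -m jog '[[100,6,-8.6,30,0,0,-0.012],[100,0,0,30,0,0,0],[100,0,0,30,0,0,0],[100,0,0,20,0,0,0],[100,0,0,0,0,0,0]]'
python3 p.py 472 329.5 27 1.30
python3 -m jog '[[70,0,0,3,0,0,0],[40,0,0,0,0,0,0],[40,0,0,0,0,0,0],[40,0,0,0,0,0,0],[40,0,0,0,0,0,0]]' 50
python3 p.py 472 329.5 27 1.30
python3 - <<'E'
from h import *
im=capture('side');cv2.imwrite('pics/side6.png',im[:,:,::-1]);crop('side',im,190,120,100,120,5,'s6.png')
E
```

```text
time: 10.8
tcp_pos: [470.5, 328.8, 28.9]
ee_rot: [0.796, 0.606, -0.002, -0.0]
force: [0.5, -0.3, 0.6]
width: 85.4
t10.80 tcp [470.5 328.8  28.9] psi 1.301 tilt [-0.004 -0.002] F [ 0.5 -0.3  0.6] w 85.4 q [ 0.61  0.5  -0.2   0.87  0.    2.45]
rotvec [-0.003  0.003  0.001]
shift tool [1.1 1.3 1.9] len 3 turn wz 0.001
time: 11.3
tcp_pos: [472.7, 330.5, 29.8]
ee_rot: [0.795, 0.606, 0.001, -0.0]
force: [-2.1, 0.0, 6.4]
width: 49.2
t11.30 tcp [472.7 330.5  29.8] psi 1.303 tilt [0.001 0.002] F [-2.1  0.   6.4] w 49.2 q [ 0.61  0.5  -0.2   0.87  0.    2.45]
rotvec [ 0.001 -0.002  0.003]
shift tool [-1.2 -0.4  2.8] len 3 turn wz 0.003
```

View pics/s6.png

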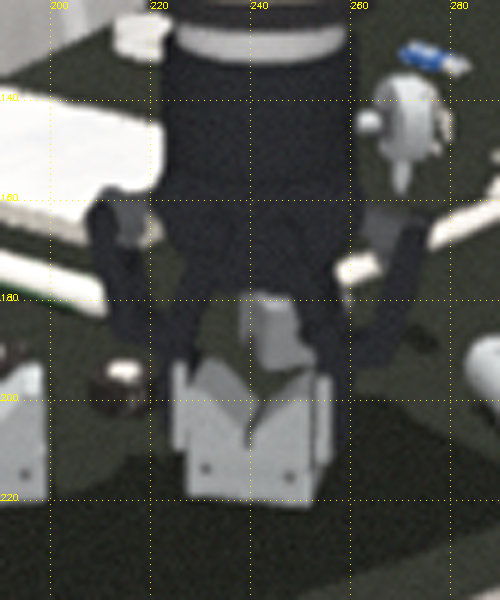

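```bash

python3 -m jog '[[40,0,0,-3,0,0,0],[40,0,0,-15,0,0,0],[40,0,0,-30,0,0,0],[40,0,0,-40,0,0,0],[40,0,0,-30,0,0,0]]' 80
python3 p.py 568.4 144 145 0.646
```

```text
time: 11.85
tcp_pos: [472.3, 330.0, 149.1]
ee_rot: [0.795, 0.606, 0.001, -0.0]
force: [0.5, -0.2, -3.5]
width: 49.1
t11.85 tcp [472.3 330.  149.1] psi 1.303 tilt [0.001 0.001] F [ 0.5 -0.2 -3.5] w 49.1 q [ 0.61  0.4  -0.03  1.14  0.    2.45]
rotvec [ 0.    -0.002  0.657]
shift tool [-153.9  141.9    4. ] len 209 turn wz 0.657
```

```bash

python3 -m jog '[[40,-20,18,0,0,0,0],[40,-24,22,0,0,0,0],[40,-24,22,0,0,0,0],[40,-24,22,0,0,0,0],[40,-24,22,0,0,0,0]]'
python3 -m jog '[[40,-24,22,0,0,0,0],[40,-14,14,0,0,0,0],[40,0,0,0,0,0,0.13],[40,0,0,0,0,0,0.13],[40,0,0,0,0,0,0.13]]'
python3 -m jog '[[40,0,0,0,0,0,0.13],[40,0,0,0,0,0,0.137],[40,0,0,0,0,0,0],[40,0,0,0,0,0,0]]'
python3 p.py 568.4 144 70 0.646
```

```text
time: 12.35
tcp_pos: [544.1, 188.7, 146.9]
ee_rot: [0.795, 0.606, 0.0, -0.0]
force: [0.7, 0.5, -4.1]
width: 49.2
time: 12.85
tcp_pos: [568.4, 143.5, 146.7]
ee_rot: [0.899, 0.438, 0.0, -0.0]
force: [-0.8, 1.4, -3.7]
width: 48.7
time: 13.25
tcp_pos: [568.3, 143.8, 146.6]
ee_rot: [0.948, 0.319, 0.0, -0.0]
force: [0.2, -0.2, -3.0]
width: 48.8
t13.25 tcp [568.3 143.8 146.6] psi 0.650 tilt [0. 0.] F [ 0.2 -0.2 -3. ] w 48.8 q [0.25 0.43 0.   1.15 0.   2.74]
rotvec [-0.    -0.     0.004]
shift tool [ 0.1 -0.1 76.6] len 77 turn wz 0.004
```

```bash

python3 -m jog '[[40,0,0,25,0,0,0.004],[40,0,0,30,0,0,0],[40,0,0,21,0,0,0],[40,0,0,0,0,0,0],[40,0,0,0,0,0,0]]'
python3 p.py 568.4 144 61 0.646
python3 - <<'E'
from h import *
im=capture('side');cv2.imwrite('pics/side7.png',im[:,:,::-1]);crop('side',im,240,150,140,120,5,'s7.png')
E
```

```text
time: 13.75
tcp_pos: [568.5, 143.9, 71.1]
ee_rot: [0.949, 0.317, 0.0, -0.0]
force: [-0.4, 0.0, -2.6]
width: 49.1
t13.75 tcp [568.5 143.9  71.1] psi 0.644 tilt [-0.  0.] F [-0.4  0.  -2.6] w 49.1 q [ 0.25  0.48 -0.12  0.98  0.    2.75]
rotvec [-0.    -0.    -0.002]
shift tool [-0.  -0.1 10.1] len 10 turn wz -0.002
```

View pics/s7.png

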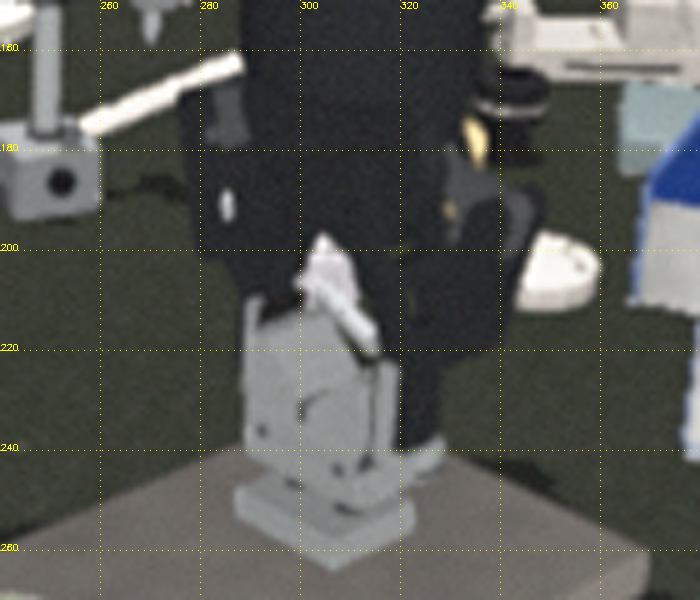

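```bash
python3 - <<'E'
from f2 import *
S=lambda a:(240+a[0]/5-.5,150+a[1]/5-.5)
go('pack',box8(46,40,11.3),{},{'pp1':S((414,508)),'mm1':S((235,488)),'pm1':S((332,547)),'mm0':S((237,515)),'pm0':S((333,569)),'pp0':S((414,530))},[569,144,-.925],20) if 0 else None
for nm,m,o,z in (('pack',box8(46,40,11.3),{'pp1':S((414,508)),'mm1':S((235,488)),'pm1':S((332,547)),'mm0':S((237,515)),'pm0':S((333,569)),'pp0':S((414,530))},20),):
    print(nm,fit(m,{'side':o},[569,144,-.925],z)[:2])
c,s=np.cos(-.925),np.sin(-.925);R=np.array([[c,-s],[s,c]])
# expected block corner px if centred on tcp
b=box8(50,30,46);
for k in('mm0','pm0','mm1','pm1','pp0'):
    p=np.r_[R@np.array(b[k][:2])+[568.5,143.9],b[k][2]+41.3]; q=proj('side',[p])[0]; print(k,((q+.5-[240,150])*5).round())
E
```

```text
pack (array([567.15620249, 143.54191514,  -0.95552228]), np.float64(0.5906027390933212))
mm0 [246. 454.]
pm0 [357. 513.]
mm1 [253. 331.]
pm1 [368. 385.]
pp0 [419. 483.]
```

```bash

python3 -m jog '[[40,0,0,7,0,0,0],[40,0,0,1,0,0,0],[40,0,0,0,0,0,0]]'
python3 -m jog '[[40,0,0,1,0,0,0],[40,0,0,0,0,0,0]]'
python3 -m jog '[[40,0,0,1,0,0,0],[40,0,0,0,0,0,0]]'
```

```text
time: 14.1
tcp_pos: [568.4, 143.9, 62.6]
ee_rot: [0.949, 0.316, 0.0, -0.0]
force: [-0.6, 0.6, -3.9]
width: 49.0
time: 14.3
tcp_pos: [568.4, 143.9, 61.5]
ee_rot: [0.949, 0.316, 0.0, -0.0]
force: [0.7, -0.1, -3.2]
width: 48.9
time: 14.5
tcp_pos: [568.5, 143.9, 61.3]
ee_rot: [0.949, 0.316, 0.0, -0.0]
force: [-4.8, -2.0, 9.0]
width: 48.8
```

Seated (contact at 61.3). Release and go to the other V-block (≈363.5, 332, yaw 0.09).

```bash

python3 -m jog '[[60,0,0,0,0,0,0],[80,0,0,0,0,0,0],[100,0,0,0,0,0,0],[100,0,0,0,0,0,0]]'
python3 -m jog '[[100,0,0,-20,0,0,0],[100,0,0,-30,0,0,0],[100,0,0,-30,0,0,0],[100,0,0,0,0,0,0]]'
python3 - <<'E'
from h import *
im=capture('side');cv2.imwrite('pics/side8.png',im[:,:,::-1]);crop('side',im,160,150,220,140,3,'s8.png')
E
python3 p.py 363.5 332 130 1.66
```

```text
time: 14.9
tcp_pos: [568.4, 143.9, 60.4]
ee_rot: [0.949, 0.316, 0.0, -0.0]
force: [0.1, -0.1, -0.5]
width: 85.2
time: 15.3
tcp_pos: [570.3, 144.4, 144.4]
ee_rot: [0.949, 0.316, 0.003, 0.0]
force: [-0.2, 0.5, 1.4]
width: 85.3
t15.35 tcp [569.5 144.2 142.2] psi 0.642 tilt [0.003 0.001] F [-0.5 -0.1 -0.4] w 85.3 q [ 0.25  0.43 -0.01  1.13  0.    2.75]
rotvec [ 0.003 -0.003 -1.018]
shift tool [ -52.5 -273.8   11.8] len 279 turn wz -1.018
```

View pics/s8.png

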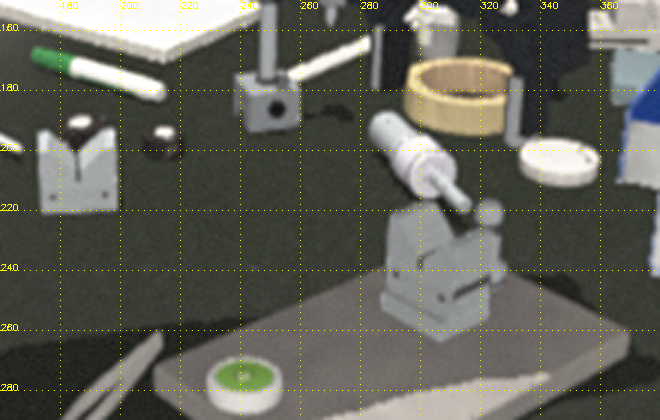

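```bash
python3 - <<'E'
from f2 import *
v=box8(50,30,46);S8=lambda a:(160+a[0]/3-.5,150+a[1]/3-.5)
go('vb2',v,{'pp1':T2((347,458)),'pm1':T2((409,450)),'mm1':T2((416,548)),'mp1':T2((355,555))},{'mm0':S8((42,213)),'pm0':S8((117,210))},[365,330,.08],0)
E
python3 -m jog '[[100,-4,-22,0,0,0,0],[100,-6,-30,0,0,0,0],[100,-6,-30,0,0,0,0],[100,-6,-30,0,0,0,0],[100,-6,-30,0,0,0,0]]'
python3 -m jog '[[100,-6,-30,0,0,0,0],[100,-6,-30,0,0,0,0],[100,-6,-30,0,0,0,0],[100,-6,-30,0,0,0,0],[100,0,0,0,0,0,-0.13]]'
python3 -m jog '[[100,0,0,0,0,0,-0.13],[100,0,0,0,0,0,-0.13],[100,0,0,0,0,0,-0.13],[100,0,0,0,0,0,-0.13],[100,0,0,0,0,0,-0.13]]'
python3 -m jog '[[100,0,0,0,0,0,-0.13],[100,0,0,0,0,0,-0.1],[100,0,0,0,0,0,0]]'
python3 p.py 364 331.5 130 1.66
```

```text
vb2 both [3.63742e+02 3.31091e+02 8.20000e-02] rms px 0.73
vb2 top [3.65377e+02 3.30695e+02 1.12000e-01] rms px 0.45
vb2 side [3.62239e+02 3.33759e+02 4.90000e-02] rms px 0.12
time: 15.85
tcp_pos: [459.5, 241.2, 139.4]
ee_rot: [0.949, 0.316, -0.001, -0.0]
force: [-0.1, 0.7, 0.6]
width: 85.4
time: 16.35
tcp_pos: [380.0, 307.6, 139.9]
ee_rot: [0.921, 0.39, -0.003, -0.008]
force: [0.6, -0.6, 0.1]
width: 85.2
time: 16.85
tcp_pos: [381.5, 306.6, 139.9]
ee_rot: [0.748, 0.664, 0.0, -0.008]
force: [0.0, 0.0, 0.1]
width: 85.3
time: 17.15
tcp_pos: [381.5, 306.6, 140.0]
ee_rot: [0.668, 0.744, 0.001, -0.008]
force: [1.0, -0.1, 0.1]
width: 85.3
t17.15 tcp [381.5 306.6 140. ] psi 1.679 tilt [-0.011  0.012] F [ 1.  -0.1  0.1] w 85.3 q [ 0.67  0.24 -0.28  1.05  0.02  2.13]
rotvec [-0.01  -0.013  0.019]
shift tool [ 26.5 -14.7  10.5] len 32 turn wz 0.019
```

```bash

python3 -m jog '[[100,0,0,0,-0.01,-0.013,0.025],[100,13,-7,10,0,0,0],[100,13,-7,20,0,0,0],[100,0,0,10,0,0,0],[100,0,0,0,0,0,0]]'
python3 p.py 364 331.5 27 1.655
```

```text
time: 17.65
tcp_pos: [364.3, 331.4, 98.8]
ee_rot: [0.677, 0.736, -0.001, -0.0]
force: [-1.0, -0.4, -0.0]
width: 85.4
t17.65 tcp [364.3 331.4  98.8] psi 1.654 tilt [-0.001 -0.001] F [-1.  -0.4 -0. ] w 85.4 q [ 0.74  0.28 -0.34  0.96  0.    2.23]
rotvec [-0.001  0.001 -0.001]
shift tool [ 0.2 -0.2 71.8] len 72 turn wz -0.001
```

```bash

python3 -m jog '[[100,0,0,25,0,0,0],[100,0,0,30,0,0,0],[100,0,0,16,0,0,0],[80,0,0,0,0,0,0],[60,0,0,0,0,0,0]]' 50
python3 -m jog '[[40,0,0,0,0,0,0],[40,0,0,0,0,0,0],[40,0,0,0,0,0,0]]' 50
python3 - <<'E'
from h import *
im=capture('side');cv2.imwrite('pics/side9.png',im[:,:,::-1]);crop('side',im,140,120,120,120,5,'s9.png')
E
```

```text
time: 18.15
tcp_pos: [366.0, 332.0, 30.3]
ee_rot: [0.677, 0.736, 0.001, 0.0]
force: [0.1, 0.5, 0.3]
width: 59.4
time: 18.45
tcp_pos: [366.1, 332.4, 31.0]
ee_rot: [0.677, 0.736, 0.002, 0.0]
force: [-2.9, -0.8, 7.8]
width: 49.7
```

View pics/s9.png

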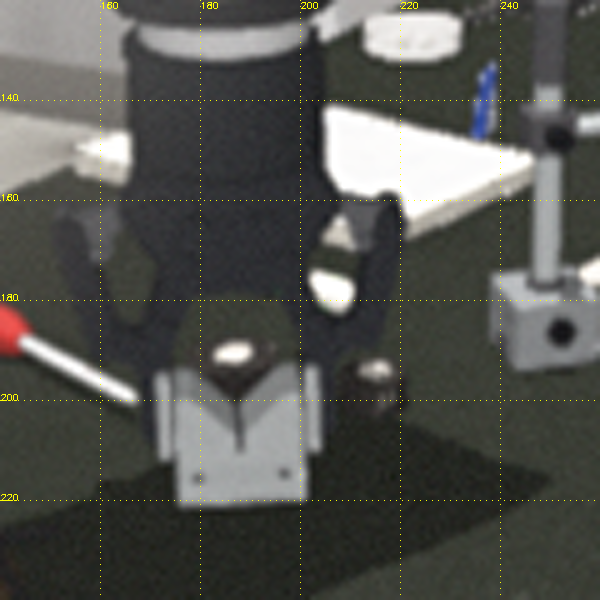

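```bash

python3 -m jog '[[40,0,0,-3,0,0,0],[40,0,0,-15,0,0,0],[40,0,0,-30,0,0,0],[40,0,0,-40,0,0,0],[40,0,0,-30,0,0,0]]' 80
python3 p.py 501.3 93.3 145 0.646
```

```text
time: 19.0
tcp_pos: [365.8, 332.0, 150.4]
ee_rot: [0.677, 0.736, 0.002, 0.0]
force: [-0.0, 0.4, -3.4]
width: 48.8
t19.00 tcp [365.8 332.  150.4] psi 1.654 tilt [0.003 0.002] F [-0.   0.4 -3.4] w 48.8 q [ 0.74  0.24 -0.25  1.08 -0.    2.23]
rotvec [ 0.002 -0.003  1.008]
shift tool [-249.1  115.3    5.2] len 275 turn wz 1.008
```

```bash

python3 -m jog '[[40,-21,9,0,0,0,0],[40,-26,12,0,0,0,0],[40,-26,12,0,0,0,0],[40,-26,12,0,0,0,0],[40,-26,12,0,0,0,0]]'
python3 -m jog '[[40,-26,12,0,0,0,0],[40,-26,12,0,0,0,0],[40,-26,12,0,0,0,0],[40,-26,12,0,0,0,0],[40,-20,10,0,0,0,0]]'
python3 -m jog '[[40,0,0,0,0,0,0.13],[40,0,0,0,0,0,0.13],[40,0,0,0,0,0,0.13],[40,0,0,0,0,0,0.13],[40,0,0,0,0,0,0.13]]'
python3 -m jog '[[40,0,0,0,0,0,0.13],[40,0,0,0,0,0,0.13],[40,0,0,0,0,0,0.098],[40,0,0,0,0,0,0],[40,0,0,0,0,0,0]]'
python3 p.py 501.3 93.3 65 0.646
```

```text
time: 19.5
tcp_pos: [433.2, 211.0, 148.3]
ee_rot: [0.677, 0.736, 0.001, 0.0]
force: [1.0, 0.3, -3.3]
width: 48.6
time: 20.0
tcp_pos: [501.4, 91.7, 148.3]
ee_rot: [0.677, 0.736, 0.001, 0.0]
force: [0.1, 1.0, -3.1]
width: 49.0
time: 20.5
tcp_pos: [500.8, 93.2, 148.2]
ee_rot: [0.878, 0.479, 0.001, 0.0]
force: [0.1, 0.3, -4.2]
width: 49.2
time: 21.0
tcp_pos: [500.8, 93.2, 147.9]
ee_rot: [0.948, 0.319, 0.001, -0.0]
force: [-0.1, 0.0, -2.8]
width: 49.2
t21.00 tcp [500.8  93.2 147.9] psi 0.649 tilt [0.002 0.001] F [-0.1  0.  -2.8] w 49.2 q [ 0.18  0.27 -0.22  1.08  0.    2.68]
rotvec [ 0.    -0.002  0.003]
shift tool [ 0.3  0.2 82.9] len 83 turn wz 0.003
```

```bash

python3 -m jog '[[40,0.3,0.2,25,0,0,0.003],[40,0,0,30,0,0,0],[40,0,0,27,0,0,0],[40,0,0,5,0,0,0],[40,0,0,0,0,0,0]]'
python3 p.py 501.3 93.3 51 0.646
python3 - <<'E'
from h import *
im=capture('side');cv2.imwrite('pics/side10.png',im[:,:,::-1]);crop('side',im,200,160,180,150,4,'s10.png')
E
```

```text
time: 21.5
tcp_pos: [500.8, 93.3, 60.5]
ee_rot: [0.949, 0.317, 0.0, -0.0]
force: [-0.1, -0.1, -2.3]
width: 49.1
t21.50 tcp [500.8  93.3  60.5] psi 0.644 tilt [-0.     0.001] F [-0.1 -0.1 -2.3] w 49.1 q [ 0.18  0.35 -0.35  0.87  0.    2.68]
rotvec [-0.001 -0.    -0.002]
shift tool [0.4 0.3 9.5] len 10 turn wz -0.002
```

View pics/s10.png

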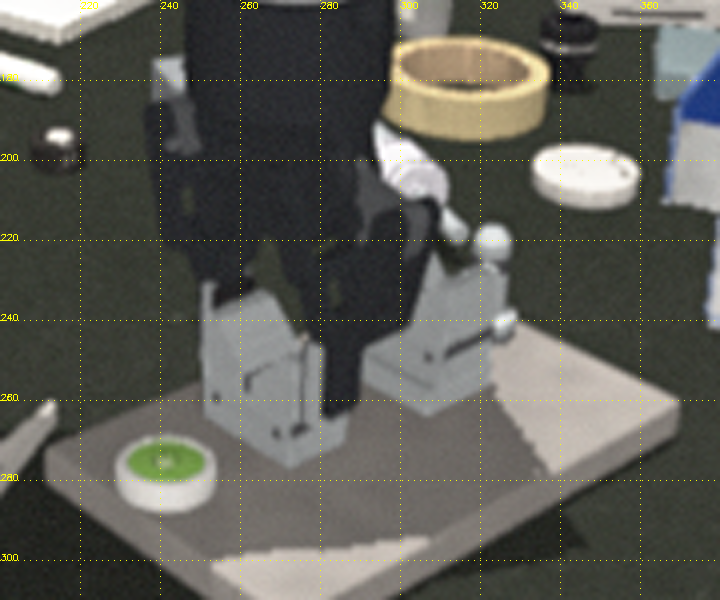

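```bash

python3 -m jog '[[40,0.3,0.2,6,0,0,0],[40,0,0,1.5,0,0,0],[40,0,0,0,0,0,0]]'
python3 -m jog '[[40,0,0,1,0,0,0],[40,0,0,0,0,0,0]]'
python3 -m jog '[[40,0,0,0.8,0,0,0],[40,0,0,0,0,0,0]]'
```

```text
time: 21.85
tcp_pos: [501.7, 93.4, 53.3]
ee_rot: [0.949, 0.316, 0.001, -0.0]
force: [-0.6, -0.7, -3.5]
width: 48.8
time: 22.05
tcp_pos: [501.6, 93.4, 52.2]
ee_rot: [0.949, 0.316, 0.001, -0.0]
force: [-0.9, -0.5, -2.6]
width: 49.0
time: 22.25
tcp_pos: [501.5, 93.4, 51.2]
ee_rot: [0.949, 0.316, 0.001, -0.0]
force: [-0.4, -0.3, -3.4]
width: 49.0
```

```bash

python3 -m jog '[[40,0,0,0.8,0,0,0],[40,0,0,0,0,0,0]]'
python3 -m jog '[[60,0,0,0,0,0,0],[80,0,0,0,0,0,0],[100,0,0,0,0,0,0],[100,0,0,0,0,0,0]]'
python3 -m jog '[[100,0,0,-20,0,0,0],[100,0,0,-30,0,0,0],[100,0,0,-40,0,0,0],[100,0,0,-20,0,0,0]]'
python3 p.py 598.5 344 150 1.82
python3 - <<'E'
from h import *
im=capture('side');cv2.imwrite('pics/side11.png',im[:,:,::-1]);crop('side',im,200,160,180,150,4,'s11.png')
E
```

```text
time: 22.45
tcp_pos: [501.6, 93.4, 51.1]
ee_rot: [0.949, 0.316, 0.001, -0.0]
force: [-5.9, -0.3, 11.3]
width: 49.5
time: 22.85
tcp_pos: [501.6, 93.4, 50.5]
ee_rot: [0.949, 0.316, 0.001, -0.0]
force: [0.5, -0.7, 0.2]
width: 85.5
time: 23.25
tcp_pos: [502.3, 93.4, 163.4]
ee_rot: [0.949, 0.316, 0.002, -0.0]
force: [0.5, -0.1, 0.7]
width: 85.5
t23.25 tcp [502.3  93.4 163.4] psi 0.643 tilt [0.004 0.001] F [ 0.5 -0.1  0.7] w 85.5 q [ 0.18  0.26 -0.19  1.12  0.    2.68]
rotvec [ 0.003 -0.003 -1.177]
shift tool [ 227.2 -142.9   14.1] len 269 turn wz -1.177
```

View pics/s11.png

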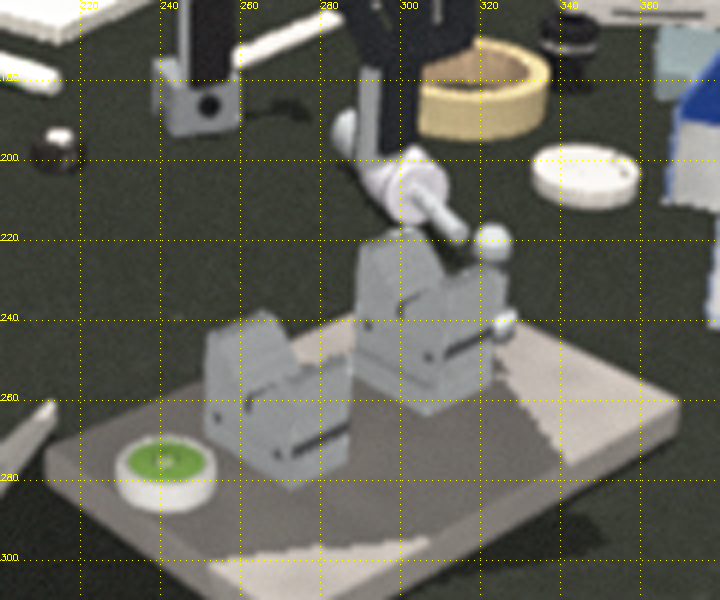

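```bash

python3 -m jog '[[70,20,-12.5,0,0,0,0],[70,26,-16.5,0,0,0,0],[70,26,-16.5,0,0,0,0],[70,26,-16.5,0,0,0,0],[70,26,-16.5,0,0,0,0]]'
python3 -m jog '[[70,26,-16.5,0,0,0,0],[70,26,-16.5,0,0,0,0],[70,26,-16.5,0,0,0,0],[70,25,-15,0,0,0,0],[70,0,0,0,0,0,-0.132]]'
python3 -m jog '[[70,0,0,0,0,0,-0.132],[70,0,0,0,0,0,-0.132],[70,0,0,0,0,0,-0.132],[70,0,0,0,0,0,-0.132],[70,0,0,0,0,0,-0.132]]'
python3 -m jog '[[70,0,0,0,0,0,-0.132],[70,0,0,0,0,0,-0.132],[70,0,0,0,0,0,-0.132],[70,0,0,0,0,0,0],[70,0,0,0,0,0,0]]'
python3 p.py 598.5 344 70 1.83
```

```text
time: 23.8
tcp_pos: [553.9, 231.6, 160.3]
ee_rot: [0.949, 0.316, 0.001, -0.0]
force: [0.4, -0.6, 0.2]
width: 59.6
time: 24.3
tcp_pos: [597.7, 346.8, 159.3]
ee_rot: [0.925, 0.379, 0.0, -0.0]
force: [1.1, 0.4, -0.1]
width: 59.6
time: 24.8
tcp_pos: [597.4, 343.8, 160.2]
ee_rot: [0.752, 0.659, 0.0, -0.0]
force: [-0.1, -0.5, -0.3]
width: 60.1
time: 25.3
tcp_pos: [597.3, 343.8, 160.4]
ee_rot: [0.611, 0.792, 0.0, 0.0]
force: [-0.3, 0.1, -0.2]
width: 59.7
t25.30 tcp [597.3 343.8 160.4] psi 1.827 tilt [0.001 0.001] F [-0.3  0.1 -0.2] w 59.7 q [0.52 0.64 0.39 1.32 0.   1.84]
rotvec [ 0.001 -0.    -0.003]
shift tool [-0.1  1.1 90.4] len 90 turn wz -0.003
```

```bash

python3 -m jog '[[70,0,1,25,0,0,0],[70,0,0,35,0,0,0],[70,0,0,20,0,0,0],[70,0,0,0,0,0,0]]'
python3 p.py 598.5 344 22 1.83
python3 - <<'E'
from h import *
im=capture('side');cv2.imwrite('pics/side12.png',im[:,:,::-1]);crop('side',im,250,120,130,120,5,'s12.png')
im=capture('top');cv2.imwrite('pics/top12.png',im[:,:,::-1]);crop('top',im,155,105,210,135,3,'t12.png')
E
```

```text
time: 25.7
tcp_pos: [596.8, 343.2, 77.5]
ee_rot: [0.611, 0.792, -0.002, -0.001]
force: [0.5, -0.2, 0.2]
width: 59.9
t25.70 tcp [596.8 343.2  77.5] psi 1.828 tilt [-0.003 -0.002] F [ 0.5 -0.2  0.2] w 59.9 q [0.52 0.68 0.25 1.14 0.   1.84]
rotvec [-0.004  0.001 -0.002]
shift tool [ 0.4  2.1 55.5] len 56 turn wz -0.002
```

View pics/s12.png

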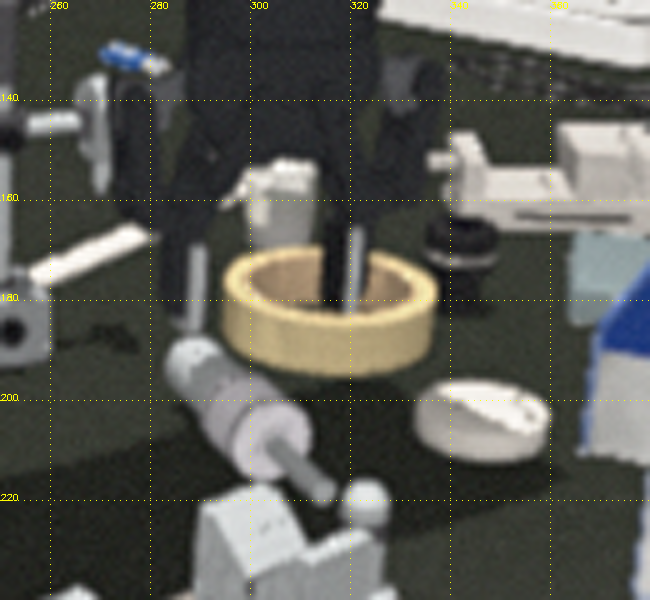

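View pics/t12.png

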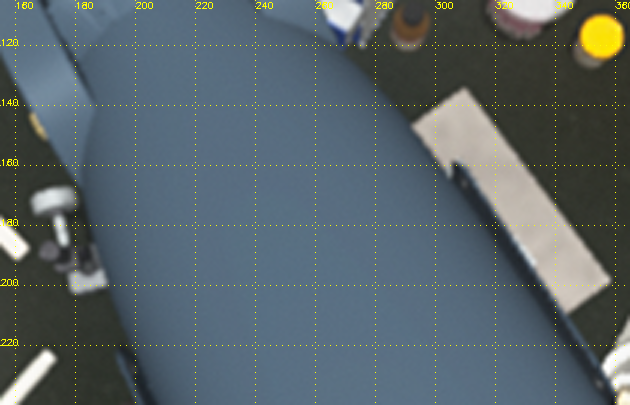

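```bash

python3 -m jog '[[70,0,0.5,25,0,0,0],[70,0,0,20,0,0,0],[70,0,0,6,0,0,0],[70,0,0,0,0,0,0]]' 40
python3 p.py 598.5 344 20.5 1.83
python3 - <<'E'
from h import *
im=capture('side');cv2.imwrite('pics/side13.png',im[:,:,::-1]);crop('side',im,250,120,130,120,5,'s13.png')
E
```

```text
time: 26.2
tcp_pos: [599.2, 344.4, 30.4]
ee_rot: [0.61, 0.793, 0.001, 0.0]
force: [-0.6, 0.2, 0.9]
width: 59.9
t26.20 tcp [599.2 344.4  30.4] psi 1.830 tilt [0.001 0.001] F [-0.6  0.2  0.9] w 59.9 q [0.52 0.71 0.18 1.04 0.   1.83]
rotvec [ 0.002 -0.001 -0.   ]
shift tool [-0.2 -0.8  9.9] len 10 turn wz -0.000
```

View pics/s13.png

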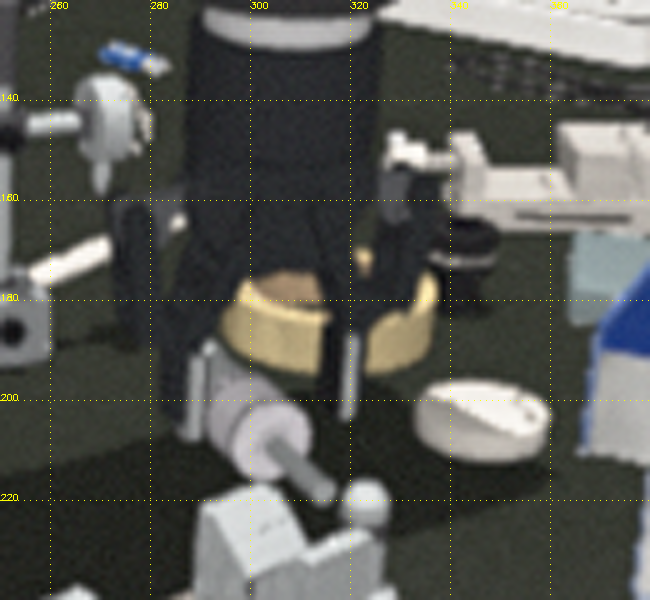

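```bash

python3 -m jog '[[70,0,0,7,0,0,0],[70,0,0,3,0,0,0],[50,0,0,0,0,0,0],[20,0,0,0,0,0,0],[20,0,0,0,0,0,0]]' 40
python3 -m jog '[[20,0,0,0,0,0,0],[20,0,0,0,0,0,0]]' 40
python3 p.py 598.5 344 20.5 1.83
python3 - <<'E'
from h import *
im=capture('side');cv2.imwrite('pics/side14.png',im[:,:,::-1]);crop('side',im,250,120,130,120,5,'s14.png')
E
```

```text
time: 26.75
tcp_pos: [599.0, 344.3, 20.1]
ee_rot: [0.61, 0.793, 0.001, 0.0]
force: [-1.8, -0.8, 1.2]
width: 33.0
time: 26.95
tcp_pos: [599.1, 344.3, 20.0]
ee_rot: [0.61, 0.793, 0.001, 0.0]
force: [-2.4, -1.6, 3.6]
width: 32.8
t26.95 tcp [599.1 344.3  20. ] psi 1.831 tilt [0.001 0.001] F [-2.4 -1.6  3.6] w 32.8 q [0.52 0.72 0.17 1.02 0.   1.83]
rotvec [ 0.002 -0.001  0.001]
shift tool [-0.2 -0.6 -0.5] len 1 turn wz 0.001
```

View pics/s14.png

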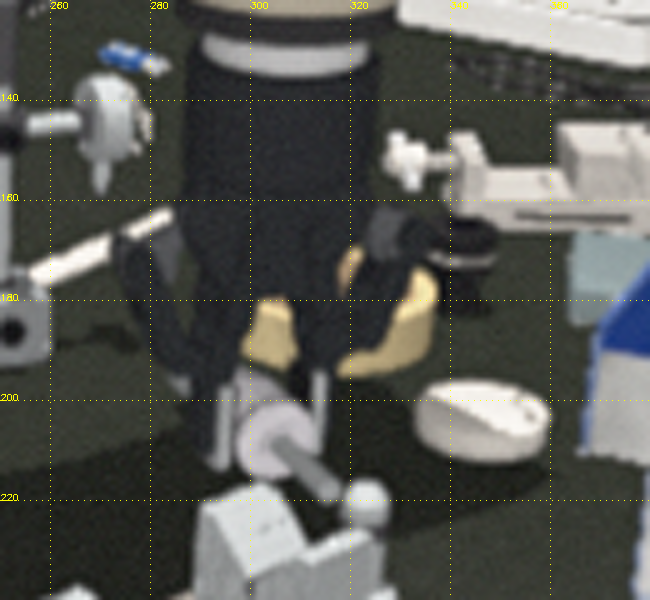

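```bash

python3 -m jog '[[20,0,0,-3,0,0,0],[20,0,0,-15,0,0,0],[20,0,0,-30,0,0,0],[20,0,0,-40,0,0,0],[20,0,0,-40,0,0,0]]' 80
python3 -m jog '[[20,0,0,-20,0,0,0],[20,0,0,0,0,0,0]]' 
python3 p.py 535 118.7 170 -2.494
python3 - <<'E'
from h import *
im=capture('side');cv2.imwrite('pics/side15.png',im[:,:,::-1]);crop('side',im,250,50,130,120,5,'s15.png')
E
```

```text
time: 27.5
tcp_pos: [598.4, 343.9, 148.8]
ee_rot: [0.61, 0.793, 0.0, -0.0]
force: [1.3, 0.1, -3.9]
width: 31.7
time: 27.7
tcp_pos: [600.2, 345.0, 171.1]
ee_rot: [0.609, 0.793, 0.003, 0.001]
force: [0.7, -0.4, -2.1]
width: 31.9
t27.70 tcp [600.2 345.  171.1] psi 1.831 tilt [0.006 0.003] F [ 0.7 -0.4 -2.1] w 31.9 q [0.52 0.64 0.42 1.34 0.   1.83]
rotvec [ 0.006  0.005 -1.958]
shift tool [-201.9 -121.1    0. ] len 235 turn wz -1.958
```

View pics/s15.png

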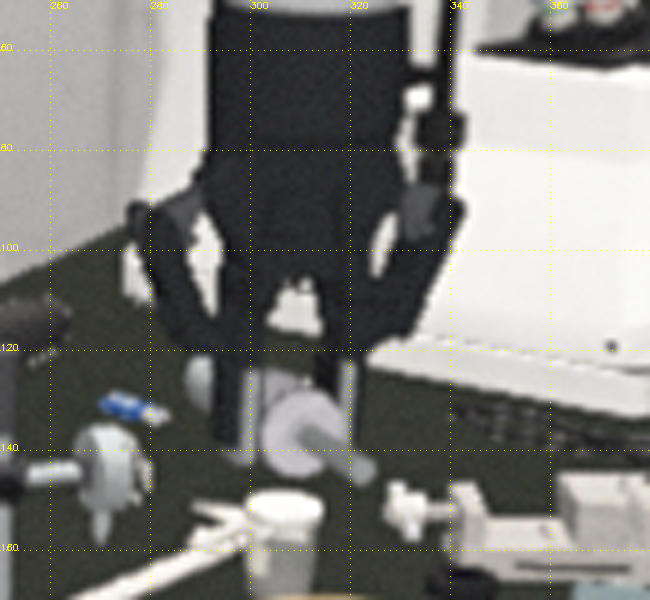

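```bash

python3 -m jog '[[20,-18,-11,0,0,0,0],[20,-23,-14,0,0,0,0],[20,-23,-14,0,0,0,0],[20,-23,-14,0,0,0,0],[20,-23,-14,0,0,0,0]]'
python3 -m jog '[[20,-23,-14,0,0,0,0],[20,-23,-14,0,0,0,0],[20,-23,-14,0,0,0,0],[20,-22,-12,0,0,0,0],[20,0,0,0,0,0,-0.1]]'
python3 -m jog '[[20,0,0,0,0,0,-0.14],[20,0,0,0,0,0,-0.14],[20,0,0,0,0,0,-0.14],[20,0,0,0,0,0,-0.14],[20,0,0,0,0,0,-0.14]]'
python3 -m jog '[[20,0,0,0,0,0,-0.14],[20,0,0,0,0,0,-0.14],[20,0,0,0,0,0,-0.14],[20,0,0,0,0,0,-0.14],[20,0,0,0,0,0,-0.14]]'
python3 -m jog '[[20,0,0,0,0,0,-0.14],[20,0,0,0,0,0,-0.14],[20,0,0,0,0,0,-0.14],[20,0,0,0,0,0,0],[20,0,0,0,0,0,0]]'
python3 p.py 535 118.7 110 -2.494
```

```text
time: 28.25
tcp_pos: [561.0, 219.4, 165.5]
ee_rot: [0.609, 0.793, -0.001, -0.001]
force: [-0.2, -0.0, -1.4]
width: 31.4
time: 28.75
tcp_pos: [531.9, 116.2, 165.7]
ee_rot: [0.57, 0.822, -0.001, -0.001]
force: [-0.0, -0.1, -1.9]
width: 31.7
time: 29.25
tcp_pos: [532.6, 118.6, 165.5]
ee_rot: [0.25, 0.968, -0.0, -0.001]
force: [-0.1, -0.6, -1.4]
width: 31.6
time: 29.75
tcp_pos: [532.6, 118.6, 165.5]
ee_rot: [-0.097, 0.995, 0.0, -0.001]
force: [-0.8, 0.3, -2.7]
width: 31.8
time: 30.25
tcp_pos: [533.0, 118.7, 166.4]
ee_rot: [-0.298, 0.955, 0.0, -0.0]
force: [0.3, -0.6, -2.9]
width: 31.3
t30.25 tcp [533.  118.7 166.4] psi -2.537 tilt [-0.001  0.   ] F [ 0.3 -0.6 -2.9] w 31.3 q [ 0.22  0.34 -0.08  1.16  0.   -0.39]
rotvec [ 0.001 -0.    -0.043]
shift tool [-1.7 -1.2 56.4] len 56 turn wz -0.043
```

```bash

python3 -m jog '[[20,-1.6,-1.2,20,0,0,-0.043],[20,0,0,25,0,0,0],[20,0,0,20,0,0,0],[20,0,0,0,0,0,0],[20,0,0,0,0,0,0]]'
python3 p.py 535 118.7 69.5 -2.494
python3 - <<'E'
from h import *
im=capture('side');cv2.imwrite('pics/side16.png',im[:,:,::-1]);
s=state()['tcp_pos'];y=np.array([.798,.602,0]);c=s-[0,0,3]
crop('side',im,230,150,130,130,4,'s16.png',[[c-66*y,c+66*y]]+[[c+k*y,c+k*y-[0,0,17]] for k in(-66,-18,18,66)])
im=capture('top');cv2.imwrite('pics/top16.png',im[:,:,::-1]);crop('top',im,240,115,120,120,5,'t16.png')
E
```

```text
time: 30.75
tcp_pos: [535.4, 118.8, 102.6]
ee_rot: [-0.319, 0.948, 0.0, 0.0]
force: [0.4, 0.2, -2.2]
width: 31.7
t30.75 tcp [535.4 118.8 102.6] psi -2.492 tilt [0.    0.001] F [ 0.4  0.2 -2.2] w 31.7 q [ 0.22  0.38 -0.18  1.01  0.   -0.43]
rotvec [0.    0.001 0.002]
shift tool [ 0.4  0.2 33.1] len 33 turn wz 0.002
```

View pics/s16.png

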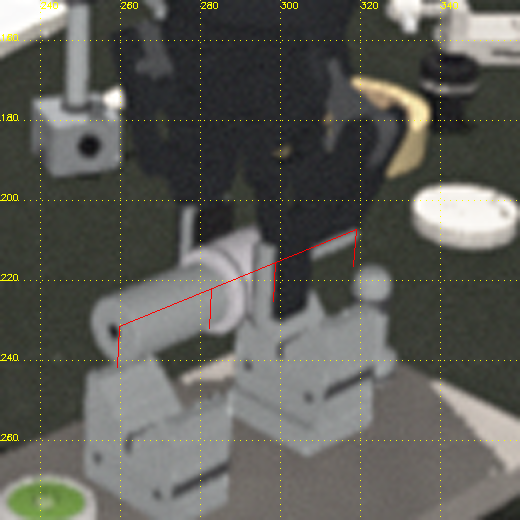

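View pics/t16.png

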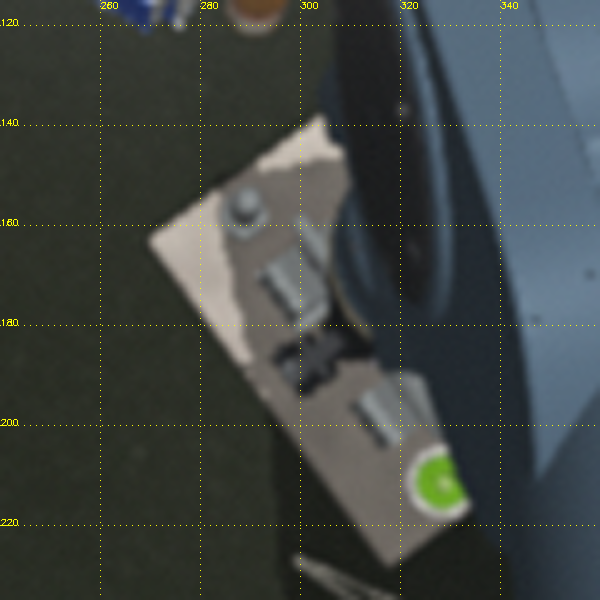

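```bash
python3 - <<'E'
from h import *
im=cv2.imread('pics/side16.png')[:,:,::-1]
s=np.array([535.4,118.8,102.6]);y=np.array([.798,.602,0]);c=s-[0,0,3];z=np.array([0,0,1])
crop('side',im,245,190,90,60,8,'s16b.png',[[c+18*y,c+66*y],[c+18*y-5*z,c+66*y-5*z,c+66*y+5*z,c+18*y+5*z],[c-18*y-13*z,c-66*y-13*z,c-66*y+13*z,c-18*y+13*z]])
E
```

```text
(no output)
```

View pics/s16b.png

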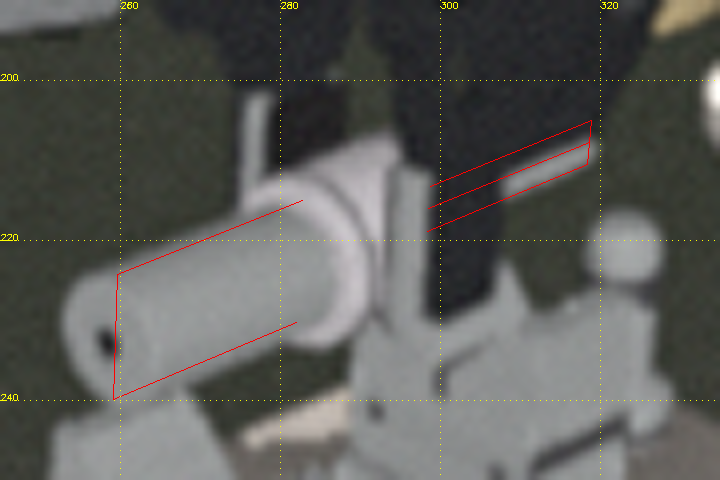

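```bash

python3 -m jog '[[20,0.4,0,14,0,0,0],[20,0,0,10,0,0,0],[20,0,0,4,0,0,0],[20,0,0,0,0,0,0],[20,0,0,0,0,0,0]]'
python3 -m jog '[[20,0,0,1.5,0,0,0],[20,0,0,0,0,0,0]]'
python3 p.py 535 118.7 69.5 -2.494
```

```text
time: 31.35
tcp_pos: [535.6, 118.7, 74.9]
ee_rot: [-0.32, 0.947, 0.0, 0.001]
force: [0.3, -0.6, -3.1]
width: 32.1
time: 31.55
tcp_pos: [535.5, 118.6, 73.2]
ee_rot: [-0.32, 0.947, 0.0, 0.001]
force: [-0.2, -0.4, -2.7]
width: 31.8
t31.55 tcp [535.5 118.6  73.2] psi -2.489 tilt [0.001 0.001] F [-0.2 -0.4 -2.7] w 31.8 q [ 0.22  0.4  -0.23  0.94  0.   -0.43]
rotvec [-0.     0.002  0.005]
shift tool [0.4 0.3 3.7] len 4 turn wz 0.005
```

```bash

python3 -m jog '[[20,0.3,0.3,1.5,0,0,0],[20,0,0,0,0,0,0]]'
python3 -m jog '[[20,0,0,1,0,0,0],[20,0,0,0,0,0,0]]'
python3 -m jog '[[20,0,0,1,0,0,0],[20,0,0,0,0,0,0]]'
```

```text
time: 31.75
tcp_pos: [534.8, 118.7, 71.4]
ee_rot: [-0.32, 0.947, 0.0, 0.001]
force: [-0.1, 0.3, -2.0]
width: 32.0
time: 31.95
tcp_pos: [535.0, 118.7, 70.5]
ee_rot: [-0.32, 0.947, 0.0, 0.001]
force: [0.2, 0.3, -1.4]
width: 31.9
time: 32.15
tcp_pos: [535.2, 118.6, 70.0]
ee_rot: [-0.32, 0.947, 0.0, 0.001]
force: [-1.9, -0.6, 6.1]
width: 31.5
```

```bash

python3 -m jog '[[20,0,0,0.4,0,0,0],[20,0,0,0,0,0,0]]' 30
python3 - <<'E'
from h import *
im=capture('side');cv2.imwrite('pics/side17.png',im[:,:,::-1]);crop('side',im,230,180,110,100,6,'s17.png')
E
```

```text
time: 32.35
tcp_pos: [535.3, 118.6, 69.9]
ee_rot: [-0.32, 0.947, 0.0, 0.001]
force: [-3.8, -0.9, 11.7]
width: 32.0
```

View pics/s17.png

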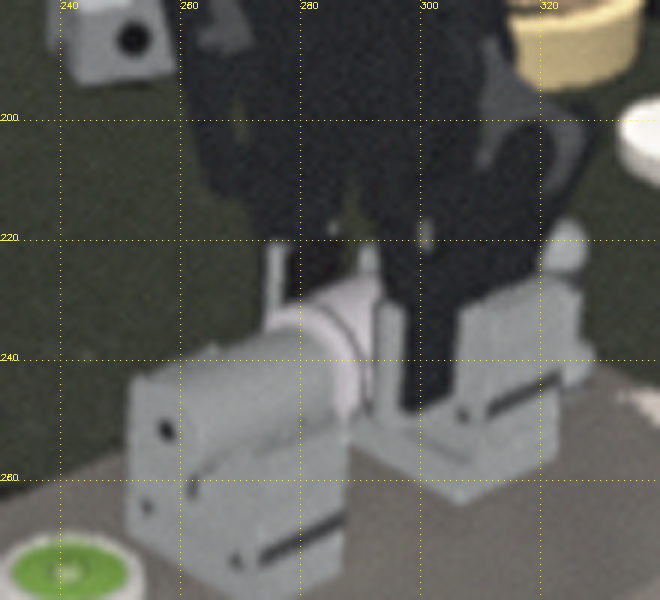

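```bash

python3 -m jog '[[38,0,0,0,0,0,0],[42,0,0,0,0,0,0],[60,0,0,0,0,0,0],[80,0,0,0,0,0,0],[80,0,0,0,0,0,0]]'
python3 -m jog '[[80,0,0,-15,0,0,0],[80,0,0,-30,0,0,0],[80,0,0,-40,0,0,0],[80,0,0,-40,0,0,0],[80,0,0,0,0,0,0]]'
python3 - <<'E'
from h import *
im=capture('side');cv2.imwrite('pics/side18.png',im[:,:,::-1]);crop('side',im,230,180,110,100,6,'s18.png')
E
python3 p.py 500 464 250 1.83
```

```text
time: 32.9
tcp_pos: [534.9, 118.7, 69.0]
ee_rot: [-0.32, 0.947, 0.0, 0.001]
force: [0.3, -1.6, 0.0]
width: 68.1
time: 33.4
tcp_pos: [537.0, 119.0, 199.3]
ee_rot: [-0.32, 0.947, -0.0, 0.004]
force: [0.7, -0.6, -0.2]
width: 68.3
t33.45 tcp [536.2 118.9 196.6] psi -2.489 tilt [0.006 0.002] F [ 0.2  0.4 -1.4] w 68.3 q [ 0.22  0.32 -0.02  1.22  0.   -0.43]
rotvec [0.004 0.006 1.964]
shift tool [-181.   296.2  -52.9] len 351 turn wz 1.964
```

View pics/s18.png

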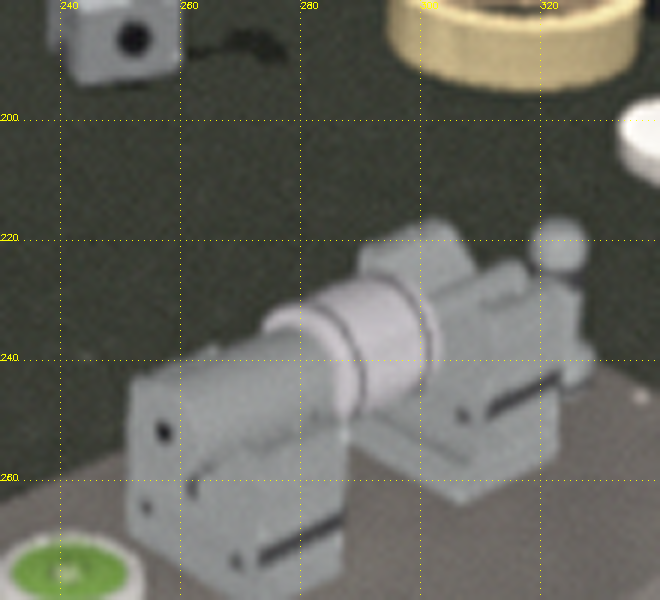

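```bash
python3 - <<'E'
from h import *
im=capture('top');cv2.imwrite('pics/top19.png',im[:,:,::-1]);crop('top',im,140,150,80,75,8,'t19.png')
im=cv2.imread('pics/side18.png')[:,:,::-1];crop('side',im,225,100,70,100,6,'s19.png')
E
```

```text
(no output)
```

View pics/t19.png

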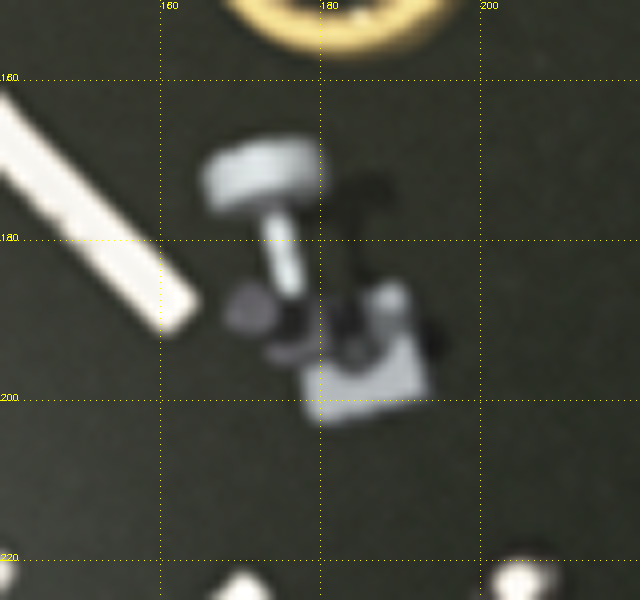

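View pics/s19.png

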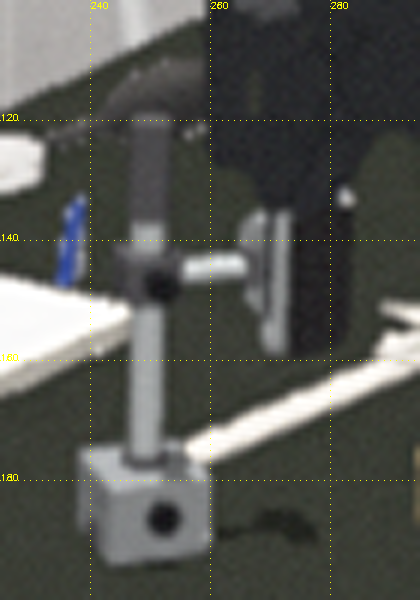

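```bash
python3 - <<'E'
from h import *
print('top',onz('top',[(170.75,188)],165).round(1))
print('side',onz('side',[(249.5,118.2)],165).round(1))
f=onz('side',[(242.5,193.3),(259.5,191.7)],0);print(f.round(1))
e=f[1]-f[0];m=f.mean(0);n=np.array([-e[1],e[0],0])/np.linalg.norm(e);print('yaw',np.arctan2(e[1],e[0]),np.linalg.norm(e),m+20*n)
# top foot corners at z=h
c=onz('top',[(140+310/8-.5,150+424/8-.5),(140+430/8-.5,150+393/8-.5)],28);print(c.round(1)); e=c[1]-c[0];print(np.linalg.norm(e),np.arctan2(e[1],e[0])); n=np.array([-e[1],e[0],0])/np.linalg.norm(e);print(c.mean(0)+20*n)
# dial arm
d=onz('top',[(140+278/8-.5,150+215/8-.5),(140+290/8-.5,150+288/8-.5)],106);print('arm yaw',np.arctan2(*(d[1]-d[0])[1::-1]))
E
```

```text
top [[501.8 465.  165. ]]
side [[498.5 475.5 165. ]]
[[483.5 446.2   0. ]
 [522.6 453.8   0. ]]
yaw 0.19235108143542437 39.798429215777354 [4.99223530e+02 4.69646974e+02 2.84217094e-14]
[[477.2 480.   28. ]
 [488.5 438.9  28. ]]
42.65212339545703 -1.3027632226004504
[502.1616136  464.77566425  28.        ]
arm yaw -2.937651147072426
```

```bash
python3 p.py 500.5 467 225 1.79
python3 -m jog '[[70,0,0,-13,0,0,0],[70,0,0,-15,0,0,0.12],[70,0,0,0,0,0,0.14],[70,0,0,0,0,0,0.14],[70,0,0,0,0,0,0.14]]'
python3 -m jog '[[70,0,0,0,0,0,0.14],[70,0,0,0,0,0,0.14],[70,0,0,0,0,0,0.14],[70,0,0,0,0,0,0.14],[70,0,0,0,0,0,0.14]]'
python3 -m jog '[[70,0,0,0,0,0,0.14],[70,0,0,0,0,0,0.14],[70,0,0,0,0,0,0.14],[70,0,0,0,0,0,0.14],[70,0,0,0,0,0,0.14]]'
python3 p.py 500.5 467 225 1.79
```

```text
t33.50 tcp [535.3 118.7 194.8] psi -2.489 tilt [0.003 0.001] F [-0.5  0.6 -0.4] w 68.1 q [ 0.22  0.32 -0.02  1.22  0.   -0.43]
rotvec [0.003 0.003 2.004]
shift tool [-183.8  297.9  -29.8] len 351 turn wz 2.004
time: 34.0
tcp_pos: [534.2, 118.4, 220.7]
ee_rot: [-0.053, 0.999, 0.0, -0.0]
force: [0.0, -0.3, -0.2]
width: 59.6
time: 34.5
tcp_pos: [534.2, 118.4, 220.6]
ee_rot: [0.292, 0.956, -0.0, -0.001]
force: [0.5, 1.4, -0.1]
width: 59.7
time: 35.0
tcp_pos: [534.2, 118.4, 220.7]
ee_rot: [0.603, 0.798, -0.0, -0.001]
force: [-0.4, 0.1, 0.2]
width: 59.9
t35.00 tcp [534.2 118.4 220.7] psi 1.848 tilt [-0.001  0.   ] F [-0.4  0.1  0.2] w 59.9 q [0.22 0.32 0.03 1.29 0.   1.51]
rotvec [-0.001 -0.001  0.058]
shift tool [344.5  63.   -4.2] len 350 turn wz 0.058
```

```bash

python3 -m jog '[[70,0,0,0,0,0,0.045],[70,0,0,0,0,0,0]]'
python3 p.py 500.5 467 225 1.79
```

```text
time: 35.2
tcp_pos: [534.3, 118.4, 220.8]
ee_rot: [0.618, 0.786, -0.0, -0.0]
force: [0.1, 0.4, -0.5]
width: 59.8
t35.20 tcp [534.3 118.4 220.8] psi 1.808 tilt [-0.001  0.   ] F [ 0.1  0.4 -0.5] w 59.8 q [0.22 0.32 0.03 1.29 0.   1.55]
rotvec [-0.001 -0.001  0.018]
shift tool [346.7  49.1  -4. ] len 350 turn wz 0.018
```

```bash

python3 -m jog '[[70,27,3.8,0,0,0,0],[70,35,5,0,0,0,0],[70,35,5,0,0,0,0],[70,35,5,0,0,0,0],[70,35,5,0,0,0,0]]'
python3 -m jog '[[70,35,5,0,0,0,0],[70,35,5,0,0,0,0],[70,35,5,0,0,0,0],[70,35,5,0,0,0,0],[70,0,0,0,0,0,0]]'
python3 p.py 500.5 467 225 1.79
```

```text
time: 35.7
tcp_pos: [517.9, 287.7, 221.4]
ee_rot: [0.617, 0.787, 0.0, -0.0]
force: [0.5, -0.6, 0.3]
width: 59.7
time: 36.2
tcp_pos: [503.6, 430.7, 220.4]
ee_rot: [0.616, 0.788, -0.0, -0.0]
force: [-0.1, -0.5, -0.0]
width: 59.8
t36.20 tcp [503.6 430.7 220.4] psi 1.814 tilt [-0.001  0.   ] F [-0.1 -0.5 -0. ] w 59.8 q [0.71 0.58 0.43 1.42 0.   2.03]
rotvec [-0.001 -0.     0.024]
shift tool [36.   5.8 -4.6] len 37 turn wz 0.024
```

```bash

python3 -m jog '[[70,20,3,0,0,0,0],[70,16,3,0,0,0,0.024],[70,0,0,0,0,0,0],[70,0,0,0,0,0,0]]'
python3 p.py 500.5 467 148 1.79
python3 - <<'E'
from h import *
im=capture('side');cv2.imwrite('pics/side20.png',im[:,:,::-1]);crop('side',im,200,60,100,110,6,'s20.png')
E
```

```text
time: 36.6
tcp_pos: [502.3, 463.1, 221.5]
ee_rot: [0.627, 0.779, 0.0, 0.0]
force: [-0.0, -0.1, 0.3]
width: 59.9
t36.60 tcp [502.3 463.1 221.5] psi 1.786 tilt [ 0. -0.] F [-0.  -0.1  0.3] w 59.9 q [ 0.74  0.63  0.52  1.46 -0.    2.1 ]
rotvec [ 0.     0.    -0.004]
shift tool [ 4.2 -0.9 73.5] len 74 turn wz -0.004
```

View pics/s20.png

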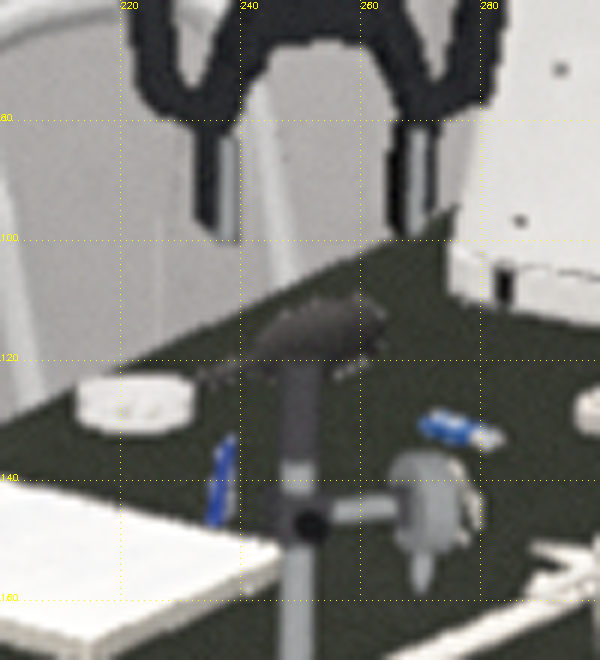

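```bash
python3 - <<'E'
from h import *
print(proj('side',[[502.3,463.1,213],[502.3,463.1,165],[500.5,467,165],[500.5,467,127],[498,470,165]]))
E
```

```text
[[252.17000038  97.59517234]
 [251.71183117 119.69777691]
 [250.73189517 119.22440031]
 [250.39446258 136.1488159 ]
 [249.46800935 118.8634642 ]]
```

```bash
python3 p.py 499 467 148 1.79
python3 -m jog '[[70,4,2.3,15,0,0,0],[70,0,0,25,0,0,0],[70,0,0,25,0,0,0],[70,0,0,8,0,0,0],[35,0,0,0,0,0,0]]' 30
python3 -m jog '[[32,0,0,0,0,0,0],[32,0,0,0,0,0,0]]'
python3 p.py 499 467 148 1.79
python3 - <<'E'
from h import *
im=capture('side');cv2.imwrite('pics/side21.png',im[:,:,::-1]);crop('side',im,210,100,80,100,6,'s21.png')
E
```

```text
t36.65 tcp [502.4 462.8 221.9] psi 1.786 tilt [0.001 0.   ] F [-0.4  0.3 -0.1] w 60.0 q [ 0.74  0.63  0.52  1.46 -0.    2.1 ]
rotvec [ 0.001  0.    -0.004]
shift tool [ 4.8 -2.5 73.9] len 74 turn wz -0.004
time: 37.15
tcp_pos: [503.5, 467.0, 148.7]
ee_rot: [0.628, 0.779, -0.0, 0.0]
force: [0.6, 0.4, 0.4]
width: 47.0
time: 37.35
tcp_pos: [504.3, 468.3, 150.9]
ee_rot: [0.628, 0.779, 0.002, 0.0]
force: [-0.6, -0.7, 1.1]
width: 27.0
t37.35 tcp [504.3 468.3 150.9] psi 1.785 tilt [0.003 0.002] F [-0.6 -0.7  1.1] w 27.0 q [ 0.75  0.64  0.36  1.29 -0.    2.11]
rotvec [ 0.003 -0.002 -0.005]
shift tool [-0.2 -5.5  2.9] len 6 turn wz -0.005
```

View pics/s21.png

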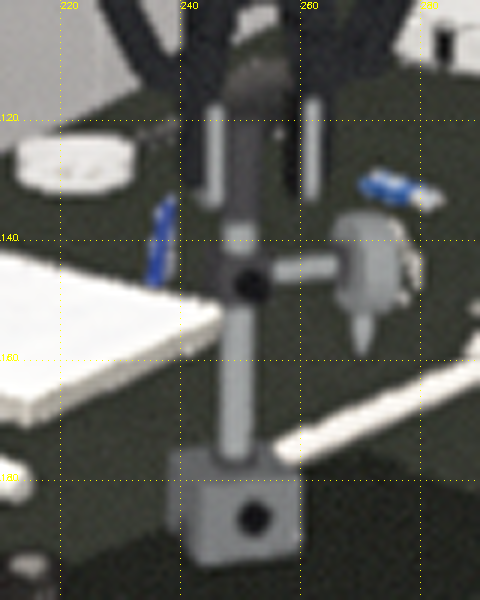

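```bash

python3 -m jog '[[32,0,-4.2,1,0,0,0],[32,0,0,0,0,0,0],[32,0,0,0,0,0,0]]'
python3 p.py 499 467 148 1.79
python3 - <<'E'
from h import *
im=capture('side');cv2.imwrite('pics/side22.png',im[:,:,::-1]);crop('side',im,225,100,50,50,12,'s22.png')
E
```

```text
time: 37.7
tcp_pos: [499.6, 467.2, 148.6]
ee_rot: [0.628, 0.779, 0.001, 0.0]
force: [-0.4, -1.0, 0.7]
width: 27.3
t37.70 tcp [499.6 467.2 148.6] psi 1.785 tilt [0.001 0.001] F [-0.4 -1.   0.7] w 27.3 q [ 0.75  0.63  0.34  1.28 -0.    2.11]
rotvec [ 0.001 -0.001 -0.005]
shift tool [-0.1 -0.7  0.6] len 1 turn wz -0.005
```

View pics/s22.png

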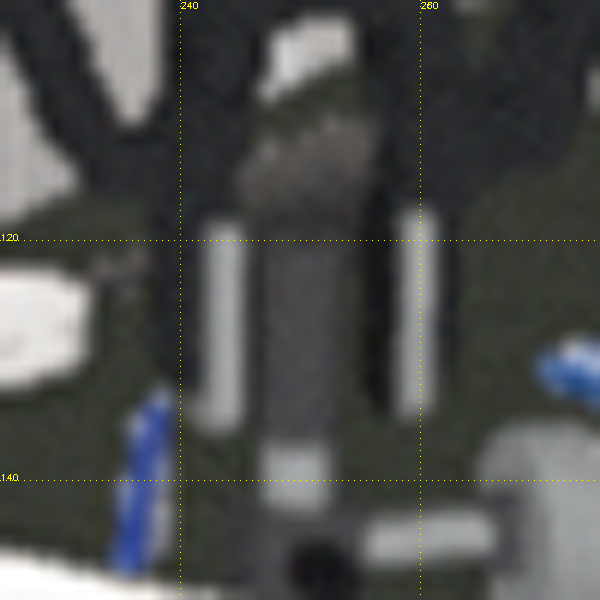

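```bash

python3 -m jog '[[15,0,0,0,0,0,0],[10,0,0,0,0,0,0],[5,0,0,0,0,0,0],[5,0,0,0,0,0,0]]' 40
python3 p.py 499 467 148 1.79
python3 - <<'E'
from h import *
im=capture('side');cv2.imwrite('pics/side23.png',im[:,:,::-1]);crop('side',im,210,100,80,100,6,'s23.png')
E
```

```text
time: 38.15
tcp_pos: [499.6, 467.2, 148.5]
ee_rot: [0.628, 0.779, 0.001, 0.0]
force: [-2.9, -1.3, 5.5]
width: 14.4
t38.15 tcp [499.6 467.2 148.5] psi 1.785 tilt [0.001 0.001] F [-2.9 -1.3  5.5] w 14.4 q [0.75 0.63 0.35 1.28 0.   2.11]
rotvec [ 0.001 -0.001 -0.005]
shift tool [-0.1 -0.6  0.5] len 1 turn wz -0.005
```

View pics/s23.png

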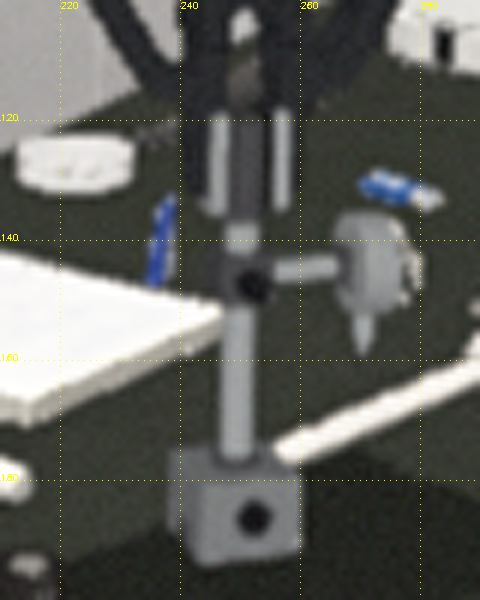

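```bash

python3 -m jog '[[5,0,0,-3,0,0,0],[5,0,0,-12,0,0,0],[5,0,0,-25,0,0,0],[5,0,0,-25,0,0,0],[5,0,0,0,0,0,0]]' 100
python3 p.py 565.1 78.7 265 -2.494
python3 - <<'E'
from h import *
im=capture('side');cv2.imwrite('pics/side24.png',im[:,:,::-1]);crop('side',im,200,60,100,120,5,'s24.png')
E
```

```text
time: 38.7
tcp_pos: [500.8, 468.0, 217.1]
ee_rot: [0.628, 0.779, 0.003, 0.001]
force: [0.1, 1.1, -5.5]
width: 13.9
t38.70 tcp [500.8 468.  217.1] psi 1.785 tilt [0.005 0.004] F [ 0.1  1.1 -5.5] w 13.9 q [ 0.75  0.62  0.5   1.44 -0.    2.11]
rotvec [ 0.007  0.004 -2.005]
shift tool [-394.   -19.5  -49.3] len 398 turn wz -2.005
```

View pics/s24.png

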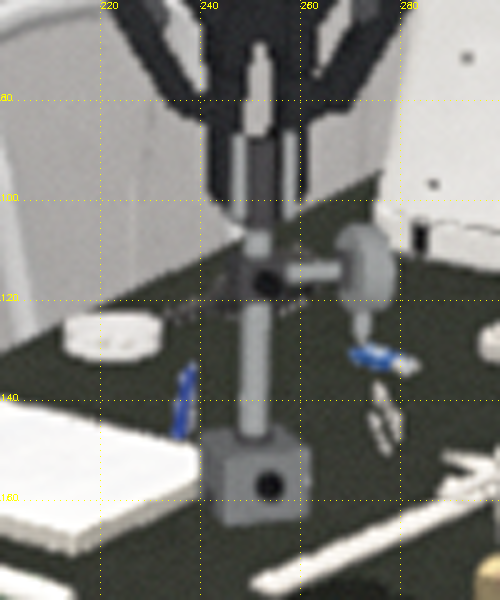

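```bash

python3 -m jog '[[5,-10,-0.5,-2,0,0,0],[5,-18,-1,-4,0,0,0],[5,-24,-1,-4,0,0,0],[5,-24,-1,-4,0,0,0],[5,-24,-1,-4,0,0,0]]'
python3 -m jog '[[5,-24,-1,-4,0,0,0],[5,-24,-1,-4,0,0,0],[5,-24,-1,-4,0,0,0],[5,-24,-1,-4,0,0,0],[5,-24,-1,-4,0,0,0]]'
python3 -m jog '[[5,-24,-1,-4,0,0,0],[5,-24,-1,-4,0,0,0],[5,-24,-1,-4,0,0,0],[5,-24,-1,0,0,0,0],[5,-24,-1,0,0,0,0]]'
python3 p.py 565.1 78.7 265 -2.494
```

```text
time: 39.25
tcp_pos: [516.0, 366.4, 229.8]
ee_rot: [0.628, 0.779, -0.001, -0.0]
force: [0.5, 0.0, -6.0]
width: 13.4
time: 39.75
tcp_pos: [536.4, 248.1, 249.9]
ee_rot: [0.628, 0.778, -0.0, -0.0]
force: [0.5, -0.2, -5.3]
width: 13.6
time: 40.25
tcp_pos: [556.9, 130.0, 261.8]
ee_rot: [0.628, 0.778, -0.0, -0.0]
force: [0.2, 0.3, -6.4]
width: 13.4
t40.25 tcp [556.9 130.  261.8] psi 1.784 tilt [-0.001  0.   ] F [ 0.2  0.3 -6.4] w 13.4 q [0.23 0.37 0.2  1.41 0.   1.59]
rotvec [-0.000e+00 -1.000e-03 -2.005e+00]
shift tool [-51.9  -2.9  -3.2] len 52 turn wz -2.005
```

```bash

python3 -m jog '[[5,-18,-1,0,0,0,0],[5,-10,-1,-3,0,0,0],[5,0,0,0,0,0,-0.08],[5,0,0,0,0,0,-0.12],[5,0,0,0,0,0,-0.12]]'
python3 -m jog '[[5,0,0,0,0,0,-0.12],[5,0,0,0,0,0,-0.12],[5,0,0,0,0,0,-0.12],[5,0,0,0,0,0,-0.12],[5,0,0,0,0,0,-0.12]]'
python3 -m jog '[[5,0,0,0,0,0,-0.12],[5,0,0,0,0,0,-0.12],[5,0,0,0,0,0,-0.12],[5,0,0,0,0,0,-0.12],[5,0,0,0,0,0,-0.12]]'
python3 -m jog '[[5,0,0,0,0,0,-0.12],[5,0,0,0,0,0,-0.12],[5,0,0,0,0,0,-0.12],[5,0,0,0,0,0,-0.12],[5,0,0,0,0,0,0]]'
python3 p.py 565.1 78.7 265 -2.494
```

```text
time: 40.75
tcp_pos: [561.0, 103.8, 265.4]
ee_rot: [0.493, 0.87, 0.0, -0.0]
force: [-0.3, 0.2, -6.7]
width: 13.9
time: 41.25
tcp_pos: [561.0, 103.9, 265.4]
ee_rot: [0.214, 0.977, 0.0, -0.0]
force: [-0.1, -0.6, -6.0]
width: 13.5
time: 41.75
tcp_pos: [561.0, 103.9, 265.4]
ee_rot: [-0.084, 0.996, 0.0, -0.0]
force: [-0.2, -0.2, -5.8]
width: 13.6
time: 42.25
tcp_pos: [561.1, 104.0, 265.5]
ee_rot: [-0.317, 0.948, 0.0, 0.0]
force: [-0.7, 0.0, -5.8]
width: 13.7
t42.25 tcp [561.1 104.  265.5] psi -2.496 tilt [-0.     0.001] F [-0.7  0.  -5.8] w 13.7 q [ 0.18  0.36  0.21  1.42  0.   -0.46]
rotvec [ 0.001  0.    -0.002]
shift tool [ 12.  -22.6   0.5] len 26 turn wz -0.002
```

```bash

python3 -m jog '[[5,5,-10,0,0,0,0],[5,7,-12.6,0,0,0,0],[5,0,0,15,0,0,0],[5,0,0,20,0,0,0],[5,0,0,0,0,0,0]]'
python3 -m jog '[[5,0,0,15,0,0,0],[5,0,0,10,0,0,0],[5,0,0,0,0,0,0]]'
python3 p.py 565.1 78.7 168.5 -2.494
python3 - <<'E'
from h import *
im=capture('side');cv2.imwrite('pics/side25.png',im[:,:,::-1]);crop('side',im,210,80,150,200,3,'s25.png')
im=capture('top');cv2.imwrite('pics/top25.png',im[:,:,::-1]);crop('top',im,250,115,120,120,5,'t25.png')
E
```

```text
time: 42.75
tcp_pos: [564.5, 77.3, 228.8]
ee_rot: [-0.315, 0.949, 0.0, -0.001]
force: [-0.2, -1.0, -5.6]
width: 13.7
time: 43.05
tcp_pos: [565.1, 78.3, 205.3]
ee_rot: [-0.316, 0.949, 0.0, -0.0]
force: [-0.8, -0.4, -5.3]
width: 13.7
t43.05 tcp [565.1  78.3 205.3] psi -2.499 tilt [-0.001  0.001] F [-0.8 -0.4 -5.3] w 13.7 q [ 0.14  0.37  0.07  1.27  0.   -0.5 ]
rotvec [ 0.001 -0.    -0.005]
shift tool [-0.3  0.3 36.8] len 37 turn wz -0.005
```

View pics/s25.png

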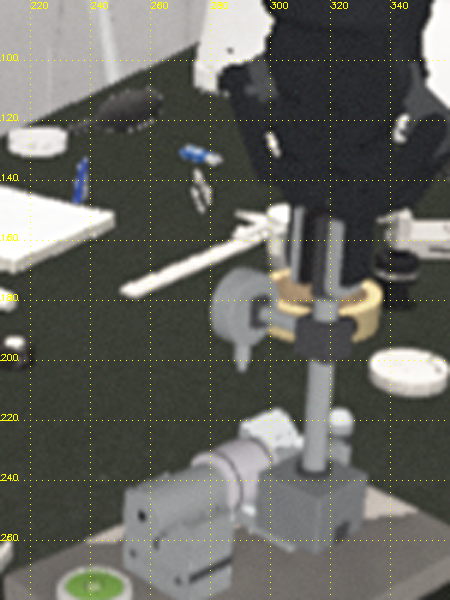

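View pics/t25.png

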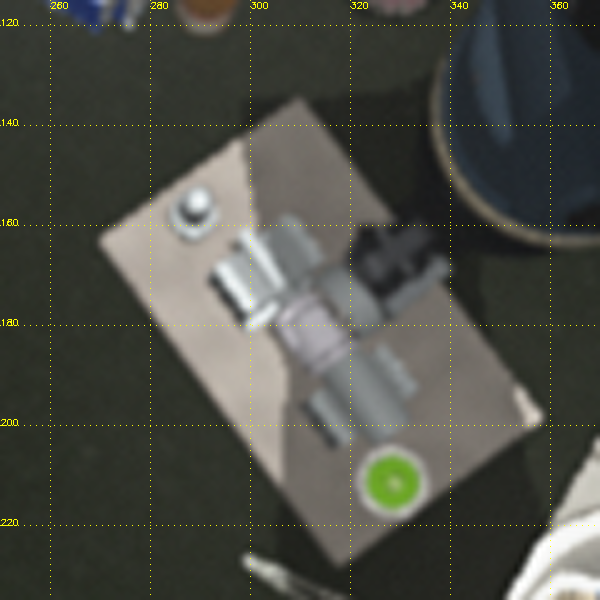

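```bash
python3 - <<'E'
from h import *
c=np.array([565.1,78.3,56.8]);x=np.array([.602,-.799,0]);y=np.array([.799,.602,0])
for a,b in((-20,-20),(20,-20),(20,20)):
    q=proj('side',[c+a*x+b*y])[0];print(a,b,((q+.5-[210,80])*3).round())
q=proj('side',[c-50*x+[0,0,69]])[0];print('tip',((q+.5-[210,80])*3).round())
q=proj('top',[c-50*x+[0,0,105]])[0];print('dialtop',((q+.5-[250,115])*5).round())
E
```

```text
-20 -20 [252. 526.]
20 -20 [311. 559.]
20 20 [364. 531.]
tip [244. 373.]
dialtop [343. 308.]
```

```bash

python3 -m jog '[[5,0,0,10,0,0,0],[5,0,0,12,0,0,0],[5,0,0,8,0,0,0],[5,0,0,2,0,0,0],[5,0,0,0,0,0,0]]'
python3 -m jog '[[5,0,0,1.5,0,0,0],[5,0,0,0,0,0,0]]'
python3 p.py 565.1 78.7 168.5 -2.494
python3 - <<'E'
from h import *
im=capture('side');cv2.imwrite('pics/side26.png',im[:,:,::-1]);crop('side',im,230,130,130,150,4,'s26.png')
E
```

```text
time: 43.65
tcp_pos: [565.3, 78.7, 173.6]
ee_rot: [-0.316, 0.949, 0.0, 0.0]
force: [-0.1, 0.2, -5.9]
width: 13.4
time: 43.85
tcp_pos: [565.8, 78.8, 172.8]
ee_rot: [-0.316, 0.949, 0.0, 0.001]
force: [0.2, -0.2, -6.1]
width: 13.8
t43.85 tcp [565.8  78.8 172.8] psi -2.498 tilt [0.001 0.001] F [ 0.2 -0.2 -6.1] w 13.8 q [ 0.14  0.38  0.    1.19  0.   -0.51]
rotvec [-0.     0.002 -0.004]
shift tool [0.6 0.3 4.3] len 4 turn wz -0.004
```

View pics/s26.png

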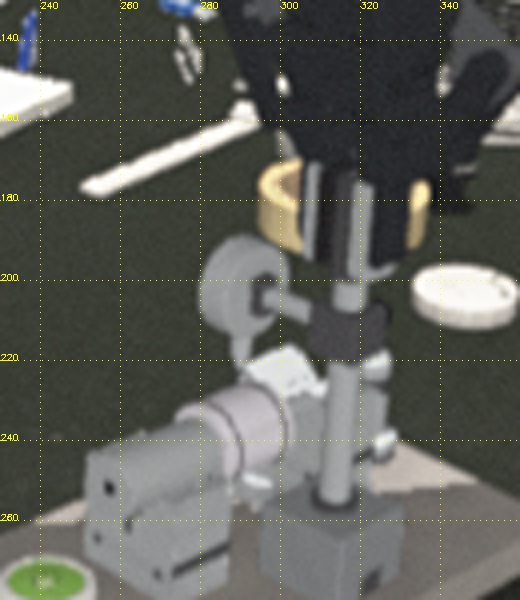

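```bash

python3 -m jog '[[5,0,0,1.5,0,0,0],[5,0,0,0,0,0,0]]'
python3 -m jog '[[5,0,0,1,0,0,0],[5,0,0,0,0,0,0]]'
python3 -m jog '[[5,0,0,0.8,0,0,0],[5,0,0,0,0,0,0]]'
```

```text
time: 44.1
tcp_pos: [565.7, 78.8, 171.1]
ee_rot: [-0.316, 0.949, 0.0, 0.001]
force: [0.3, 0.7, -6.3]
width: 13.5
time: 44.3
tcp_pos: [565.6, 78.8, 170.0]
ee_rot: [-0.316, 0.949, 0.0, 0.001]
force: [0.4, -0.1, -5.9]
width: 13.9
time: 44.5
tcp_pos: [565.6, 78.8, 169.2]
ee_rot: [-0.316, 0.949, 0.0, 0.001]
force: [0.7, -0.0, -5.0]
width: 13.7
```

```bash

python3 -m jog '[[5,0,0,0.8,0,0,0],[5,0,0,0,0,0,0]]'
python3 -m jog '[[5,0,0,0.5,0,0,0],[5,0,0,0,0,0,0]]'
```

```text
time: 44.7
tcp_pos: [565.8, 78.8, 168.7]
ee_rot: [-0.316, 0.949, 0.0, 0.001]
force: [0.8, -0.7, -3.3]
width: 13.5
time: 44.9
tcp_pos: [566.0, 78.8, 168.6]
ee_rot: [-0.316, 0.949, 0.0, 0.001]
force: [-0.1, -0.4, 4.4]
width: 13.6
```

Contact at 168.6 as expected. Release gently.

```bash

python3 -m jog '[[18,0,0,0,0,0,0],[22,0,0,0,0,0,0],[35,0,0,0,0,0,0],[60,0,0,0,0,0,0],[60,0,0,0,0,0,0]]' 20
python3 -m jog '[[60,0,0,-15,0,0,0],[60,0,0,-30,0,0,0],[60,0,0,-40,0,0,0],[60,0,0,0,0,0,0]]'
python3 - <<'E'
from h import *
im=capture('side');cv2.imwrite('pics/side27.png',im[:,:,::-1]);crop('side',im,220,150,150,150,4,'s27.png')
im=capture('top');cv2.imwrite('pics/top27.png',im[:,:,::-1]);crop('top',im,260,125,110,110,5,'t27.png')
E
```

```text
time: 45.4
tcp_pos: [565.6, 78.8, 167.9]
ee_rot: [-0.316, 0.949, 0.0, 0.001]
force: [0.3, 0.8, -0.1]
width: 51.2
time: 45.8
tcp_pos: [567.3, 78.9, 257.9]
ee_rot: [-0.316, 0.949, -0.0, 0.004]
force: [0.5, -0.8, -0.2]
width: 51.4
```

View pics/s27.png

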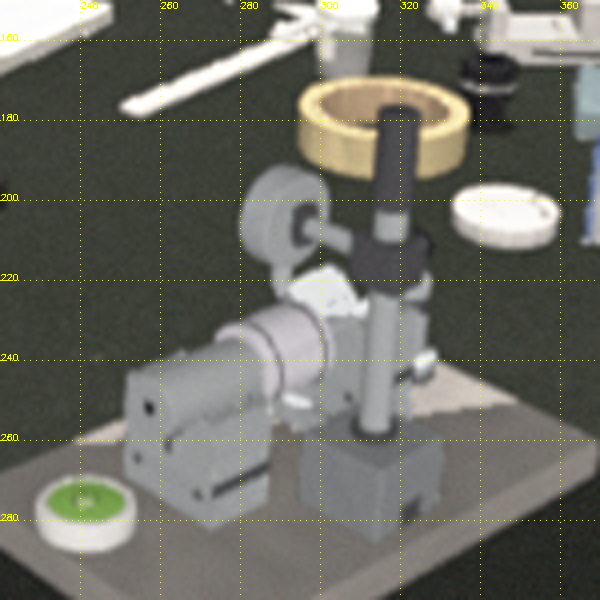

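View pics/t27.png

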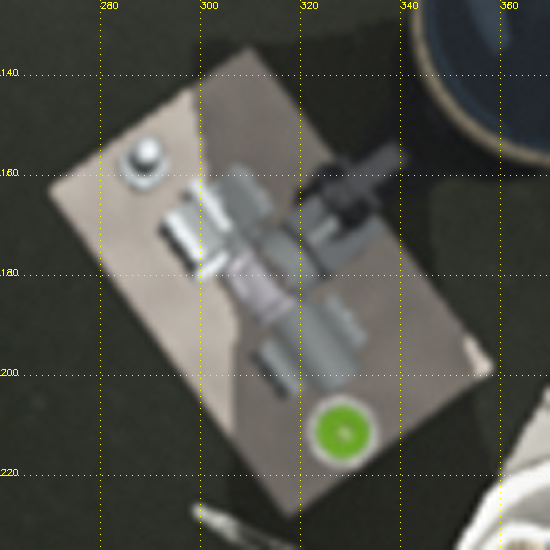

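```bash
python3 p.py 565 79 260 -2.494; python3 - <<'E'
from h import *
x=np.array([.602,-.799,0]);y=np.array([.799,.602,0]);z=np.array([0,0,1.])
def bx(c,a,b,h):
    r=lambda k:[c+s*a/2*x+t*b/2*y+k*z for s,t in((-1,-1),(1,-1),(1,1),(-1,1),(-1,-1))]
    return [r(0),r(h)]
A=np.array([568.4,143.9,31.3]);B=np.array([501.6,93.4,20.]);S=np.array([535.,118.6,66.4]);I=np.array([565.6,78.8,20.])
d=bx(A,50,30,46)+bx(B,50,30,46)+[[S-66*y,S+66*y]]+[[S+k*y-r*x,S+k*y+r*x] for k,r in((-66,13),(-18,17),(18,17),(66,5))]+[bx(I,40,40,0)[0]]+[[I+147*z,I,I-50*x+69*z]]
for n,o in(('side',(220,150,150,150,4)),('top',(260,125,110,110,5))):
    im=cv2.imread(f'pics/{n}27.png')[:,:,::-1];crop(n,im,*o,f'{n}28.png',d)
E
```

```text
t45.90 tcp [566.   78.8 253.6] psi -2.498 tilt [0.003 0.001] F [ 0.2  0.3 -0.7] w 50.8 q [ 0.14  0.36  0.18  1.39  0.   -0.51]
rotvec [-0.001  0.003 -0.004]
shift tool [ 0.7  0.8 -6.4] len 6 turn wz -0.004
```

View pics/side28.png

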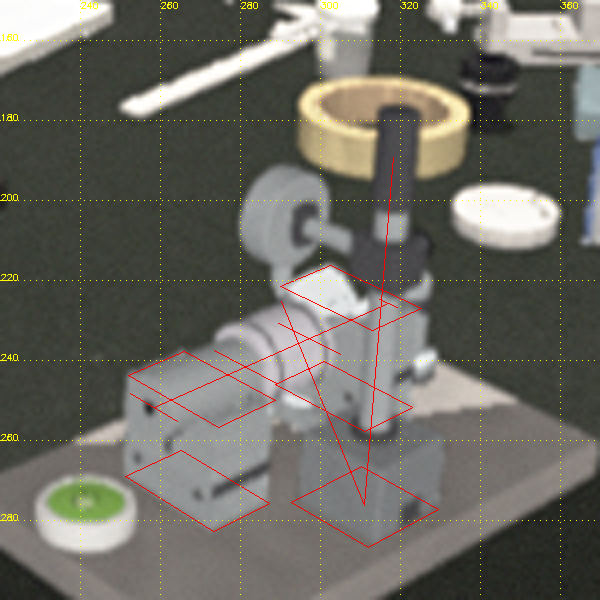

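View pics/top28.png

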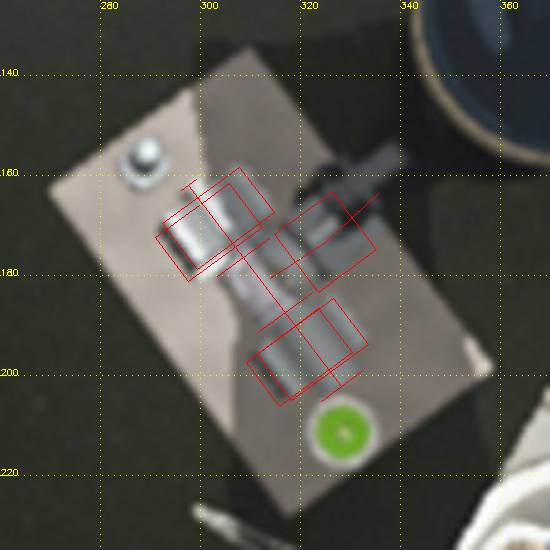

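```bash
python3 -m jog '[[60,0,0,-10,0,0,0],[60,0,0,0,0,0,0]]'; python3 -c "
from plant import *
print(hand_in())"
```

```text
time: 46.1
tcp_pos: [565.5, 78.7, 263.5]
ee_rot: [-0.316, 0.949, 0.0, 0.001]
force: [0.4, -0.2, 0.3]
width: 51.1
the job is handed in; nothing more can be done
None
```

The set-up is built and I handed it in at about 46 s of the 136 s allowed; `hand_in()` reports no verdict.

- **Placing:** The packing plate lies at the stop-post end with one V-block on it. The other V-block stands directly on the plate, 84 mm further along. The shaft lies in both vees with its thin journal towards the stop post. The indicator stands behind it, its column 50 mm behind the shaft axis.
- **Contact checks:** All three support pieces and the indicator touched down within 0.3 mm of the height I expected. The shaft touched down within about 0.6 mm. After release the force reading returned to zero.
- **Final pictures:** The outlines I drew from the placing positions match the shaft, V-blocks and indicator to within about 2 pixels. The bubble level looks unmoved and nothing was dropped.
- **Disagreements:** The two cameras differ by about 3–5 mm in most positions, so I used values between them and corrected against the gripper. The indicator may stand about 3 mm along the plate from its target (15 mm allowed). The packing may be 1–4 mm off along its length (12 mm allowed).

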